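# Sort microscope parts on a tipping board and refit the stage plate

## Robot

A 7-joint arm with a two-finger parallel gripper is mounted at the origin on the work surface. World frame = base frame: x ahead of the robot, y to its left, z up, the work surface at z = 0. Lengths are in m, angles in rad, forces in N, time in s.
With the tool pointing down it reaches from about 0.35 to 0.9 m from the base axis. Payload 8.1 kg.
Tool frame: the origin (TCP) lies on the centre line of the jaws, within the pads' length; the fingertips stand env.tip_reach ahead of it and the grasp point (between the pads) is the TCP (env.tip_reach is the distance from the TCP to the fingertips, in m); z points along the fingers, y is the line along which they close (so a half turn about z gives the same grasp; the last joint's range is limited). The gripper opens to 92 mm and grips with 3 to 60 N. Pads are 19 mm wide; open, the fingers measure 130 mm over their backs; the gripper's body (75 mm by 190 mm) begins 47 mm behind the grasp point.
Start: joints at [-1.379, 0.434, 0.025, 1.573, -0.012, 1.134, -0.075], TCP at [0.182, 0.598, 0.246] pointing down, gripper open.
Joint ranges: [-2.62, 2.62], [-0.44, 2.09], [-1.27, 1.32], [0.08, 2.57], [-1.32, 4.46], [0.12, 2], [-2.74, 2.74]. Speed limits (rad/s): [2.22, 2.22, 3.01, 3.01, 3.14, 3.14, 3.14].

## Interface

Orientations are given as a 3x3 rotation matrix whose columns are the frame's x, y, z axes.
In Python, from workcell import env gives the robot as it stands. The module is installed in compiled form; this text tells all that it offers.
- The arm moves only by the tool move_arm, never from a script. Its arguments are lists of equal length, an entry for each row: "linear": the shift along the tool's x, y, z in cm, a list of three; "turn": the turn about the tool's z in degrees. In form: {"linear": [[tx, ty, tz], ...], "turn": [turn, ...]}. A call has 1 to 10 rows; each row is the pose to reach, as a shift and turn from the pose commanded when the call began, along the tool's axes at that moment; what a row does not reach only later rows make up. A row lasts 1/10 s, in which the tool goes at most 50 mm and 8.59 degrees, less where a joint would pass 70% of its speed; a pose out of reach is approached as far as the arm can. A call with a gripper value outside its range is refused whole. "jaw" is the finger opening in cm, from 0 to 9.18, set as the call begins (left out, the last holds). The fingers move at their own pace and stop on an object; "grip_force" is the grip in N (left out, the last holds). Time passes only in rows, so rows that repeat a pose let the fingers close. It gives the time, the measured TCP pose, the force, the opening and the grip force at its end, in the units of the state.
- env.observe(): the state, without advancing time (a new reading comes with each control period).
- env.snapshot(name): name is "scene" or "top" or "wrist"; returns a dict with "image" (400x640x3 uint8, blue, green, red), "intrinsics" (3x3 intrinsics, pixels), "eye" and "orientation" of the camera in the world; the wrist camera has in their place "hand_eye" (4x4, takes a point from camera to tool coordinates, whose origin is the TCP and whose axes are the flange's). Camera axes: x right, y down, z forward; pixel columns grow to the right and rows downward; lengths in m; the calibration is good to about 2 mm. The wrist camera is an equidistant fisheye: a pixel r from the principal point sees the ray r / f radians off the axis. A picture is of the moment at which its call begins: read the wrist's pose just before it. There is no depth.
- env.finish_job(): hands the job in; it is judged then, once.
The state is a dict: "time": time; "joint_positions": joint angles; "joint_velocities": joint speeds; "effort": joint torques, N m; "eef_pos": TCP position; "tool_rot": TCP orientation; "wrist_force": force on the tool from outside, world axes, zero at the start; "ft_torque": the same for the moment, N m; "gripper_width": finger opening in m; "grasp_force": force on a finger pad.
Only numpy, scipy, OpenCV 4.12 (cv2) and the standard library are available. Lean on these libraries where they do the work, as an engineer would, in place of code of your own. Each camera call takes 0.05 s, during which the arm holds its last target. There are 200 camera calls.

## Task

Lift the tipping board by its handle so that all the eyepieces roll off into the gutter while the dust caps and the stage plate stay on the board, then push the board fully back down. After that put every eyepiece in the deep bin and every dust cap in the shallow tray, and seat the stage plate flat and square, fully home, rib up, in the pocket of the microscope's foot. Leave the other things on the bench where they are.

Things in the scene. Friction and masses are not known exactly. Their poses are not given: they have to be found in the camera images.
- eyepiece1: Eyepiece: plain dark cylinder 50 mm in diameter, 75 mm long, about 0.14 kg, lying on its side; may be absent. Origin at the middle of its axis; its y axis lies along the cylinder, x and z turn as it rolls. It rolls freely on a slope above about 0.05 rad.
- eyepiece2: Eyepiece: plain dark cylinder 50 mm in diameter, 75 mm long, about 0.14 kg, lying on its side; may be absent. Origin at the middle of its axis; its y axis lies along the cylinder, x and z turn as it rolls. It rolls freely on a slope above about 0.05 rad.
- eyepiece3: Eyepiece: plain dark cylinder 50 mm in diameter, 75 mm long, about 0.14 kg, lying on its side; may be absent. Origin at the middle of its axis; its y axis lies along the cylinder, x and z turn as it rolls. It rolls freely on a slope above about 0.05 rad.
- cap1: Dust cap: dark flat round disc 60 mm in diameter, 8 mm thick, with an upright knob 18 mm in diameter and 18 mm tall in the middle (26 mm in all), about 0.08 kg; may be absent. Origin at the centre of its underside, z up the knob.
- cap2: Dust cap: dark flat round disc 60 mm in diameter, 8 mm thick, with an upright knob 18 mm in diameter and 18 mm tall in the middle (26 mm in all), about 0.08 kg; may be absent. Origin at the centre of its underside, z up the knob.
- cap3: Dust cap: dark flat round disc 60 mm in diameter, 8 mm thick, with an upright knob 18 mm in diameter and 18 mm tall in the middle (26 mm in all), about 0.08 kg; may be absent. Origin at the centre of its underside, z up the knob.
- plate: Stage plate: bare dark steel rectangle 90 mm (its x) by 70 mm (its y), 8 mm thick, with a grip rib standing up in the middle, 12 mm thick (x), 50 mm long (y), 18 mm tall (26 mm in all), 0.16 kg. Origin at the centre of its underside, z up. Either way round fits.
- rig: Fixed stand of the tipping board, 336 x 330 mm; origin on the bench near the stand's middle; x points from the board's handle (robot side) to the gutter (far side), y along the hinge. Board, when down: x -115 to +78 mm, y +-150 mm, top 45 mm up. Caps and plate start in a row at about x -62 mm, eyepieces in a row at about x +36 mm, their axes roughly along y.
- board (a joint): Tilt of the tipping board: 0 lying down, grows as its handle is lifted, stop at 0.6 rad. The hinge is stiff (lifting the laden board takes about 12 N at the handle), so the board stays where it is left and has to be pushed back down. Caps and plate do not slide at tilts up to about 0.4 rad.
- handle (a point): Middle of the board's handle, a horizontal steel bar 12 mm in diameter and 130 mm long parallel to the hinge (rig y), 37 mm out from the board's edge; when the board is down it is 60 mm above the bench. It moves with the board, in an arc about the hinge.
- hinge (a point): Fixed point in the middle of the hinge line of the board, at the board's gutter edge, 45 mm above the bench; the axis is the rig's y. The handle is 230 mm behind it and 15 mm above it when the board is down.
- board_mid (a point): Middle of the white board's upper face, rig x -18 mm; moves with the board (x towards the gutter, y along the hinge, z out of the face). The board has lips 12 mm tall and 5 mm thick along both sides and the handle edge, and none at the gutter edge.
- gutter (a point): Middle of the floor of the gutter just beyond the hinge, 95 mm (rig x) by 320 mm (rig y). Its floor, 31 to 40 mm above the bench, slopes back to the board, so eyepieces come to rest against the board's edge, their axes about 58 mm above the bench and 22 mm beyond the hinge line. Outer wall 85 mm, end walls 75 mm above the bench.
- scope: Fixed white stereo microscope. Origin on the bench under the centre of the pocket in its foot. The foot is 28 mm tall, 150 mm wide (x), from y +70 to -180 mm; the column with its focus carriage (62 x 70 mm) stands 328 mm tall at y -150 mm, and the head (80 mm wide) hangs beyond it at y -265 mm, clear of the pocket.
- pocket (a point): Centre of the floor of the rectangular pocket in the microscope foot, 20 mm above the bench; the pocket is 95 mm (scope x) by 75 mm (scope y) and 8 mm deep, open above; axes as the scope's. The stage plate lies in it flush with the foot, its long side along scope x.
- deep_bin_in (a point): Centre of the inner floor of the fixed white open bin, the deeper of the two: 140 (x) by 170 (y) mm outside, 60 mm tall, 4 mm walls; its floor is 4 mm above the bench.
- shallow_tray_in (a point): Centre of the inner floor of the fixed white open tray, the shallower of the two: 140 (x) by 170 (y) mm outside, 30 mm tall, 4 mm walls; its floor is 4 mm above the bench.
- dish: Bystander: glass dish 90 mm wide, 18 mm tall; origin at its underside.
- slide_box: Bystander: grey slide box 85 x 60 x 30 mm; origin at its underside.
- oil: Bystander: small amber bottle 32 mm wide, 60 mm tall; origin at its underside.
- jar: Bystander: glass jar 56 mm wide, 65 mm tall; origin at its underside.
- beaker: Bystander: glass beaker 70 mm wide, 90 mm tall; origin at its underside.
Things that resemble listed ones, but are neither listed nor needed, are in the scene too. Leave any red look-alike of the cap1 alone.

How it is judged:
By the outcome, as a careful person would: the job done as asked, in the order asked, and still so for the second after the job is handed in, with the robot touching nothing.
Of eyepiece1, eyepiece2, eyepiece3 only 2 to 3 are there at a start; the rules pass over those that are not, and their reading is None.
Of cap1, cap2, cap3 only 2 to 3 are there at a start; the rules pass over those that are not, and their reading is None.
At some moment in a run one of cap1, cap2, cap3, plate may be knocked a few centimetres aside while the robot is not near it.
Once in a run the grip may slacken for a moment while it holds something.
It also fails if it takes over 210 s, if anything falls off the work surface, if the arm or the gripper's body presses on something with over 40 N, if the wrist force passes 120 N, or if a joint passes its speed limit or range.

## Working session

There is one attempt and no reset: what is moved stays moved. The work goes in short steps, Python scripts to look and compute and a tool call to move; the robot and the scene stay as the last step left them, time stands still between calls to the robot, and variables do not carry over. Pictures are saved under pics/ and viewed, at most 14 in all, crops included, and the job is handed in when it is done.

Besides the shell and the picture viewer there is one more tool, called after "Call:" by a JSON object that holds its "fn" and its "kwargs", one argument or row to a line. move_arm: Moves the arm, as the interface text tells. Its arguments: {"type":"object","properties":{"linear":{"type":"array"},"turn":{"type":"array"},"jaw":{"type":"number"},"grip_force":{"type":"number"}},"required":["linear","turn"]}

```bash
mkdir -p pics; cat > h.py <<'E'
import numpy as np, cv2
from workcell import env
def snap(name,fn=None,crop=None,scale=1):
    o=env.observe(); s=env.snapshot(name); im=s["image"]
    np.savez("pics/%s.npz"%(fn or name),R=o["tool_rot"],p=o["eef_pos"],**{k:v for k,v in s.items() if k!="image"})
    cv2.imwrite("pics/%s_raw.png"%(fn or name),im)
    return s,o
def ray(fn,u,v):
    d=np.load("pics/%s.npz"%fn); K=d["intrinsics"]
    x=(u-K[0,2])/K[0,0]; y=(v-K[1,2])/K[1,1]
    if "eye" in d: return d["eye"].ravel(), d["orientation"]@(lambda a:a/np.linalg.norm(a))(np.array([x,y,1.]))
    r=np.hypot(x,y); c=np.array([np.sin(r)*x/max(r,1e-9),np.sin(r)*y/max(r,1e-9),np.cos(r)])
    H=d["hand_eye"]; return d["p"]+d["R"]@H[:3,3], d["R"]@H[:3,:3]@c
def atz(fn,u,v,z):
    e,d=ray(fn,u,v); return e+d*(z-e[2])/d[2]
def proj(fn,P):
    d=np.load("pics/%s.npz"%fn); K=d["intrinsics"]; P=np.asarray(P,float)
    if "eye" in d: c=d["orientation"].T@(P-d["eye"].ravel()); return K[0,0]*c[0]/c[2]+K[0,2],K[1,1]*c[1]/c[2]+K[1,2]
    H=d["hand_eye"]; c=H[:3,:3].T@(d["R"].T@(P-d["p"])-H[:3,3]); t=np.arctan2(np.hypot(c[0],c[1]),c[2]); n=np.hypot(c[0],c[1])+1e-12
    return K[0,0]*t*c[0]/n+K[0,2],K[1,1]*t*c[1]/n+K[1,2]
def tri(*a):
    A=np.zeros((3,3));b=np.zeros(3)
    for fn,u,v in a:
        e,d=ray(fn,u,v); M=np.eye(3)-np.outer(d,d); A+=M;b+=M@e
    return np.linalg.solve(A,b)
def view(fn,x0,y0,w,h,s,out):
    im=cv2.imread("pics/%s_raw.png"%fn)[y0:y0+h,x0:x0+w]
    cv2.imwrite("pics/%s.png"%out,cv2.resize(im,None,fx=s,fy=s,interpolation=cv2.INTER_CUBIC))
def loc(P):
    o=env.observe(); return o["tool_rot"].T@(np.asarray(P)-o["eef_pos"])*100
E
python3 - <<'E'
from h import *
np.set_printoptions(precision=4,suppress=True)
for n in("scene","top"):
    s,o=snap(n)
a=cv2.imread("pics/top_raw.png");b=cv2.imread("pics/scene_raw.png")
cv2.imwrite("pics/a.png",cv2.resize(a,(800,500),interpolation=cv2.INTER_CUBIC));cv2.imwrite("pics/b.png",cv2.resize(b,(800,500),interpolation=cv2.INTER_CUBIC))
print(env.tip_reach,o); s=env.snapshot("top");print(s["eye"],s["orientation"],s["intrinsics"])
E
```

```text
0.019 {'time': 0.05, 'joint_positions': array([-1.3786,  0.4352,  0.025 ,  1.5741, -0.0116,  1.134 , -0.0751]), 'joint_velocities': array([-0.0008, -0.0007,  0.0001,  0.001 ,  0.0002, -0.0011,  0.0011]), 'effort': array([  0.0019, -66.9779,   0.9881, -31.5502,  -0.0608,   0.0375,
         0.0001]), 'eef_pos': array([0.1815, 0.5976, 0.2449]), 'tool_rot': array([[-0.9568,  0.2906, -0.0003],
       [ 0.2906,  0.9568, -0.0015],
       [-0.0001, -0.0015, -1.    ]]), 'wrist_force': array([ 0.1165,  0.5099, -0.4802]), 'ft_torque': array([-0.0087,  0.033 ,  0.0581]), 'grasp_force': 0.0, 'gripper_width': 0.09169432797085336}
[0.261  0.0039 1.381 ] [[-0.0872 -0.972   0.2183]
 [-0.9962  0.0854 -0.0173]
 [-0.0018 -0.219  -0.9757]] [[465.2781   0.     316.7391]
 [  0.     465.2781 202.5304]
 [  0.       0.       1.    ]]
```

View pics/a.png

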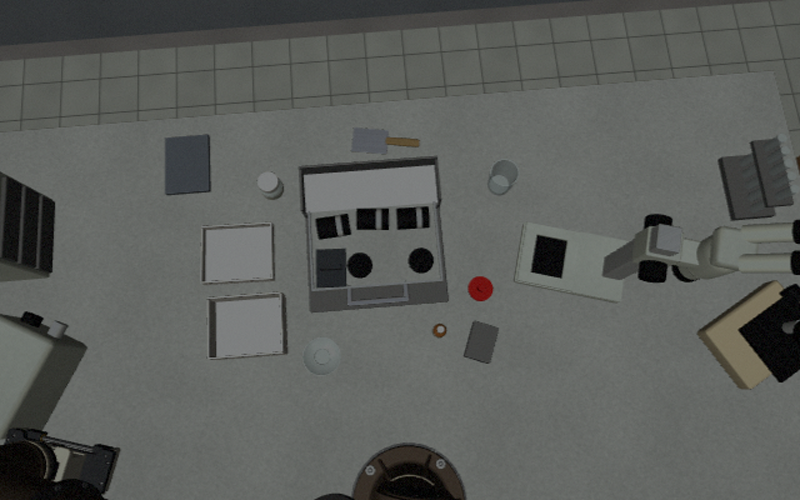

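View pics/b.png

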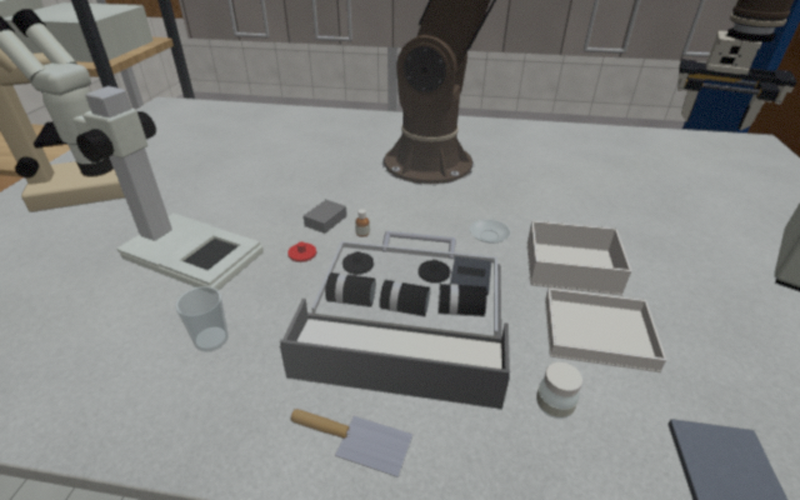

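Top view (800 px scale): the 3 eyepieces are at (333,226), (372,218) and (412,217). The 2 black caps are at (360,265) and (421,260), and the plate is at (331,267). The red look-alike at (480,288) is to be left alone. The handle is at (378,294), the deep bin at (245,326), the shallow tray at (238,253) and the scope pocket at (549,256). The plate could be mistaken for the pocket, the slide box (481,342) or the blue pad (187,164). Next I'll look at enlarged crops.

```bash
python3 - <<'E'
from h import *
view("top",230,110,200,150,4,"c"); view("scene",215,160,200,150,4,"d")
E
```

```text
(no output)
```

View pics/c.png

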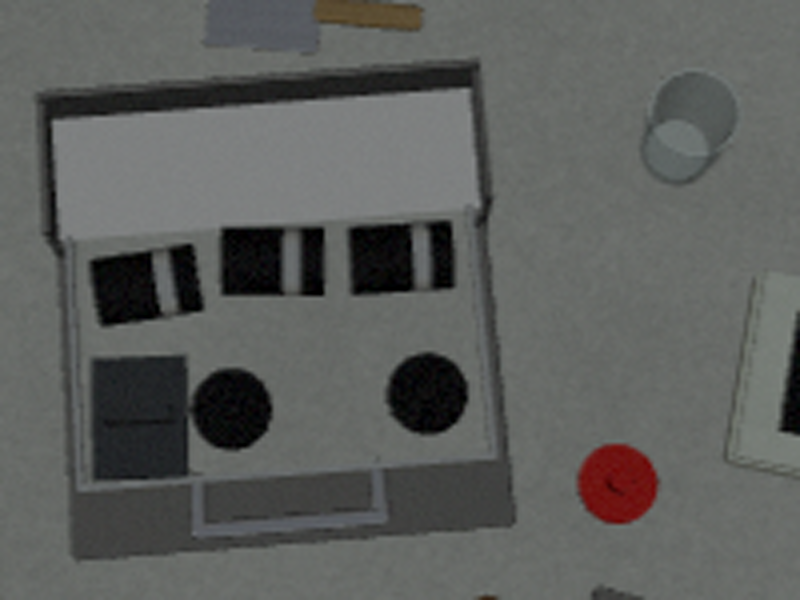

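View pics/d.png

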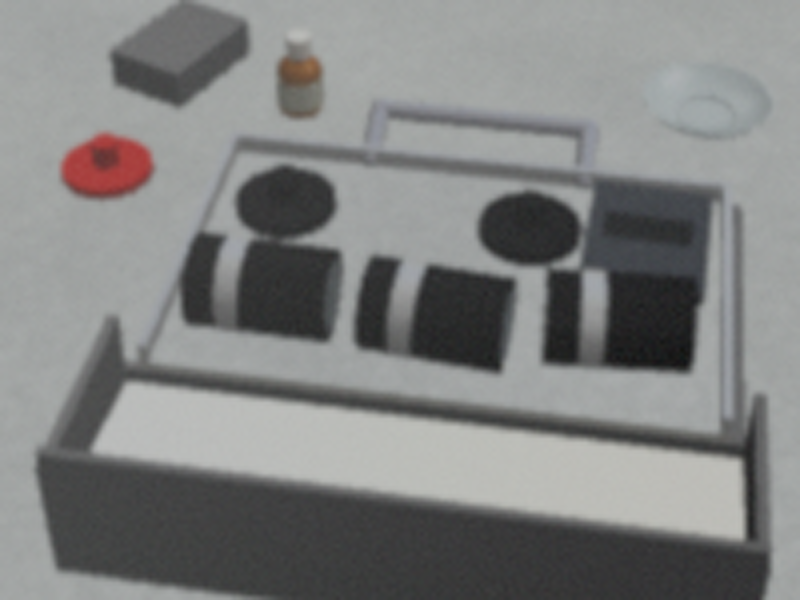

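Crop c shows the handle bar from (196,527) to (384,514), the hinge edge from (66,240) to (472,207), caps at (232,409) and (428,393), and the plate at x 92-187, y 356-480. In crop d the handle runs from (377,106) to (597,128). The choice agrees with the description: dark caps, red one excluded.

```bash
python3 - <<'E'
from h import *
np.set_printoptions(precision=4,suppress=True)
T=lambda u,v:("top",230+u/4,110+v/4); S=lambda u,v:("scene",215+u/4,160+v/4)
h1=tri(T(196,527),S(597,128));h2=tri(T(384,514),S(377,106));print("handle",h1,h2,(h1+h2)/2,np.linalg.norm(h1-h2))
d=h2-h1; yaw_y=np.arctan2(d[1],d[0]); print("handle dir deg",np.degrees(yaw_y))
for n,u,v in (("hingeL",66,240),("hingeR",472,207),("boardTL",85,490),("boardTR",495,458)): print(n,atz(*T(u,v),.045))
for n,u,v,z in (("cap1",232,409,.053),("cap2",428,393,.053),("e1",147,285,.075),("e2",272,261,.075),("e3",402,258,.075),("red",618,483,.008)): print(n,atz(*T(u,v),z))
print("platecorn",[atz(*T(*c),.053)[:2] for c in((92,358),(187,356),(187,478),(94,480))])
s=.8
print("bin",[atz("top",u*s,v*s,.06)[:2] for u,v in((206,295),(283,291),(286,354),(209,359))])
print("tray",[atz("top",u*s,v*s,.03)[:2] for u,v in((203,226),(272,223),(274,281),(203,283))])
print("pock",[atz("top",u*s,v*s,.024)[:2] for u,v in((537,235),(567,240),(561,277),(531,273))])
c=tri(S(285,172),T(428,393));print("cap2 knob",c)
print("bin h",tri(("top",206*s,295*s),("scene",624*s,232*s)),tri(("top",209*s,359*s),("scene",614*s,232*s)))
for n,u,v,z in(("oil",440,330,.03),("dish",322,356,.01),("box",481,342,.03),("jar",269,185,.06),("beaker",503,172,.09)): print(n,atz("top",u*s,v*s,z))
E
```

```text
handle [0.4512 0.0988 0.0621] [ 0.449  -0.0369  0.0613] [0.4501 0.0309 0.0617] 0.13570635332548675
handle dir deg -90.94514452283131
hingeL [0.6776 0.1808 0.045 ]
hingeR [ 0.6766 -0.1242  0.045 ]
boardTL [0.4877 0.1773 0.045 ]
boardTR [ 0.4851 -0.1214  0.045 ]
cap1 [0.5365 0.0663 0.053 ]
cap2 [ 0.5359 -0.077   0.053 ]
e1 [0.629 0.12  0.075]
e2 [0.6391 0.0281 0.075 ]
e3 [ 0.6331 -0.0665  0.075 ]
red [ 0.4645 -0.2143  0.008 ]
platecorn [array([0.5835, 0.1656]), array([0.5789, 0.0962]), array([0.4887, 0.1024]), array([0.4931, 0.1694])]
bin [array([0.4967, 0.4227]), array([0.4905, 0.2464]), array([0.3473, 0.2461]), array([0.3513, 0.4183])]
tray [array([0.6706, 0.4368]), array([0.6636, 0.2709]), array([0.5214, 0.272 ]), array([0.5313, 0.4388])]
pock [array([ 0.5795, -0.3623]), array([ 0.5609, -0.4323]), array([ 0.4727, -0.4045]), array([ 0.4885, -0.3351])]
cap2 knob [ 0.5329 -0.0764  0.0675]
bin h [0.482 0.393 0.136] [0.3518 0.4202 0.05  ]
oil [ 0.3729 -0.1057  0.03  ]
dish [0.3387 0.1721 0.01  ]
box [ 0.3374 -0.1968  0.03  ]
jar [0.7495 0.2683 0.06  ]
beaker [ 0.7223 -0.2864  0.09  ]
```

```bash
cat >> h.py <<'E'
def go(P,yh=None):
    """P world target, yh desired heading (deg) of tool y (mod 180)"""
    o=env.observe(); R=o["tool_rot"]; t=0
    if yh is not None:
        h=np.degrees(np.arctan2(R[1,1],R[0,1])); t=(h-yh+90)%180-90
    print("linear",np.round(loc(P),2),"turn",round(t,1),"or",round(t-180*np.sign(t or 1),1),"q1,7",np.round(o["joint_positions"][[0,6]],2),"t",round(o["time"],2))
E
python3 -c "
from h import *
go([.45,.031,.2],0)"
```

```text
linear [-42.16 -46.41   4.58] turn 73.1 or -106.9 q1,7 [-1.38 -0.08] t 0.15
```

Call:
{"fn": "move_arm", "kwargs": {
  "linear": [
    [-3,-3.3,0.5],
    [-6,-6.6,1],
    [-9,-9.9,1.5],
    [-12,-13.2,2],
    [-15,-16.5,2.5],
    [-18,-19.8,3],
    [-21,-23.1,3.5],
    [-24,-26.4,4],
    [-27,-29.7,4.5],
    [-30,-33,4.5]
  ],
  "turn": [7,14,21,28,35,42,49,56,63,70],
  "jaw": 3
}}

```text
time: 1.15
eef_pos: [0.3728, 0.1932, 0.2003]
tool_rot: [[-0.049, 0.999, -0.001], [0.999, 0.049, -0.0], [-0.0, -0.001, -1.0]]
wrist_force: [0.6, 1.3, 0.2]
gripper_width: 0.03
grasp_force: 0.0
```

```bash
python3 -c "
from h import *
go([.45,.031,.2],0)"
```

```text
linear [-16.58   6.91   0.03] turn 2.8 or -177.2 q1,7 [-0.98 -0.46] t 1.15
```

Call:
{"fn": "move_arm", "kwargs": {
  "linear": [
    [-4,1.7,0],
    [-8,3.4,0],
    [-12,5.1,0],
    [-16.6,6.9,0],
    [-16.6,6.9,0],
    [-16.6,6.9,0],
    [-16.6,6.9,0]
  ],
  "turn": [2.8,2.8,2.8,2.8,2.8,2.8,2.8]
}}

```text
time: 1.85
eef_pos: [0.4501, 0.0341, 0.2005]
tool_rot: [[-0.006, 1.0, -0.001], [1.0, 0.006, 0.0], [0.0, -0.001, -1.0]]
wrist_force: [0.1, -0.4, -0.3]
gripper_width: 0.0298
grasp_force: 0.0
```

```bash
python3 -c "
from h import *
snap('wrist','w1'); view('w1',0,0,640,400,1.25,'w1v')
print(np.load('pics/w1.npz')['hand_eye'],np.load('pics/w1.npz')['intrinsics'])
go([.45,.031,.068],0)
print(proj('w1',[.4512,.0988,.0615]),proj('w1',[.449,-.0369,.0615]))"
```

```text
[[-8.17729051e-04 -9.65122711e-01 -2.61796645e-01  6.92605413e-02]
 [ 9.99999464e-01 -6.23095633e-04 -8.26461567e-04 -1.98972494e-04]
 [ 6.34512482e-04 -2.61797181e-01  9.65122704e-01 -1.40093620e-01]
 [ 0.00000000e+00  0.00000000e+00  0.00000000e+00  1.00000000e+00]] [[309.70691629   0.         318.76052371]
 [  0.         309.70691629 203.03725343]
 [  0.           0.           1.        ]]
linear [-0.35 -0.   13.25] turn 0.4 or -179.6 q1,7 [-0.66 -0.02] t 1.9
(np.float64(320.9740869524875), np.float64(126.06947625632813)) (np.float64(317.77851284681395), np.float64(265.2381942938142))
```

View pics/w1v.png

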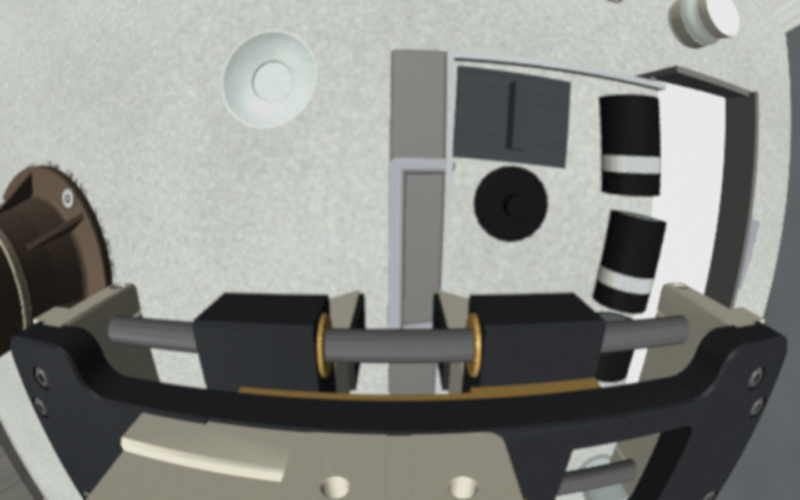

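The bar sits at px 396, centred between the finger faces at 360 and 435. The plate is at (512,115), a cap at (511,204), and all three eyepieces are still on the board. Going down to grip.

Call:
{"fn": "move_arm", "kwargs": {
  "linear": [
    [-0.3,0,4],
    [-0.3,0,8],
    [-0.3,0,11],
    [-0.3,0,13.2],
    [-0.3,0,13.2],
    [-0.3,0,13.2]
  ],
  "turn": [0,0,0,0,0,0]
}}

```text
time: 2.5
eef_pos: [0.4504, 0.0309, 0.069]
tool_rot: [[-0.007, 1.0, -0.001], [1.0, 0.007, 0.0], [0.0, -0.001, -1.0]]
wrist_force: [0.2, -0.1, 0.9]
gripper_width: 0.0298
grasp_force: 0.0
```

Call:
{"fn": "move_arm", "kwargs": {
  "linear": [
    [0,0,0],
    [0,0,0],
    [0,0,0],
    [0,0,0],
    [0,0,0]
  ],
  "turn": [0,0,0,0,0],
  "jaw": 0,
  "grip_force": 40
}}

```text
time: 3.0
eef_pos: [0.4484, 0.0305, 0.0692]
tool_rot: [[-0.006, 1.0, -0.004], [1.0, 0.006, 0.001], [0.001, -0.004, -1.0]]
wrist_force: [-8.3, 1.2, 9.3]
gripper_width: 0.0105
grasp_force: 40.0
```

Call:
{"fn": "move_arm", "kwargs": {
  "linear": [
    [0,-0.2,-0.3],
    [0,-0.2,-0.6],
    [0,-0.1,-0.9],
    [0,-0.1,-1.2],
    [0,0,-1.5],
    [0,0,-1.8],
    [0,0.1,-2.1],
    [0,0.1,-2.4],
    [0,0.1,-2.4],
    [0,0.1,-2.4]
  ],
  "turn": [0,0,0,0,0,0,0,0,0,0]
}}

```text
time: 4.0
eef_pos: [0.4511, 0.0303, 0.0931]
tool_rot: [[-0.005, 1.0, -0.001], [1.0, 0.005, 0.001], [0.001, -0.001, -1.0]]
wrist_force: [-5.2, 4.2, -3.6]
gripper_width: 0.0107
grasp_force: 40.0
```

```bash
python3 -c "
from h import *
snap('scene','s2'); view('s2',200,140,240,180,2.5,'s2v')"
```

```text
(no output)
```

View pics/s2v.png

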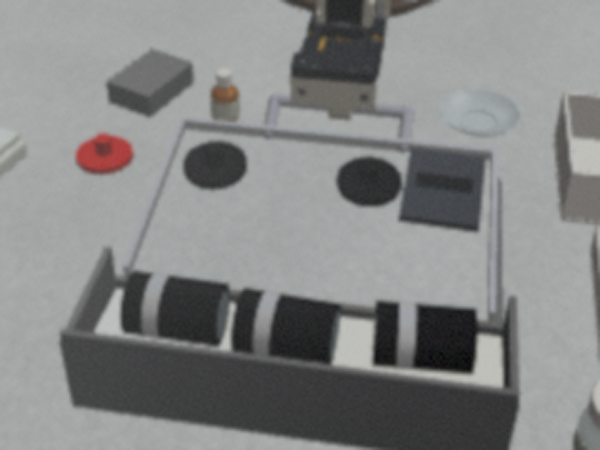

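All three eyepieces (175,308), (285,325) and (425,335) are in the gutter, and the caps and plate are still on the board. Pushing the board back down now.

Call:
{"fn": "move_arm", "kwargs": {
  "linear": [
    [0,0,0.4],
    [0,0,0.8],
    [0,-0.1,1.2],
    [0,-0.1,1.6],
    [0,-0.2,2.0],
    [0,-0.2,2.4],
    [0,-0.2,2.8],
    [0,-0.2,3.0],
    [0,-0.2,3.0],
    [0,-0.2,3.0]
  ],
  "turn": [0,0,0,0,0,0,0,0,0,0]
}}

```text
time: 5.05
eef_pos: [0.4484, 0.0299, 0.0648]
tool_rot: [[-0.004, 1.0, -0.002], [1.0, 0.004, 0.002], [0.002, -0.002, -1.0]]
wrist_force: [-17.9, 1.6, 40.9]
gripper_width: 0.0108
grasp_force: 40.0
```

Call:
{"fn": "move_arm", "kwargs": {
  "linear": [
    [0,0,0],
    [0,0,0],
    [0,0,0],
    [0,0,-3],
    [0,0,-8],
    [-4,4,-13],
    [-8,9,-17],
    [-12,14,-18],
    [-13,14,-18],
    [-13,14,-18]
  ],
  "turn": [0,0,0,0,0,0,0,0,0,0],
  "jaw": 3
}}

```text
time: 6.05
eef_pos: [0.5939, -0.1039, 0.2451]
tool_rot: [[-0.002, 1.0, 0.005], [1.0, 0.002, -0.004], [-0.004, 0.005, -1.0]]
wrist_force: [0.3, -0.8, -0.4]
gripper_width: 0.0299
grasp_force: 0.0
```

```bash
python3 -c "
from h import *
snap('wrist','w2'); view('w2',0,0,640,400,1.25,'w2v')
print(env.observe()['eef_pos'])"
```

```text
[ 0.59438145 -0.10497158  0.24515866]
```

View pics/w2v.png

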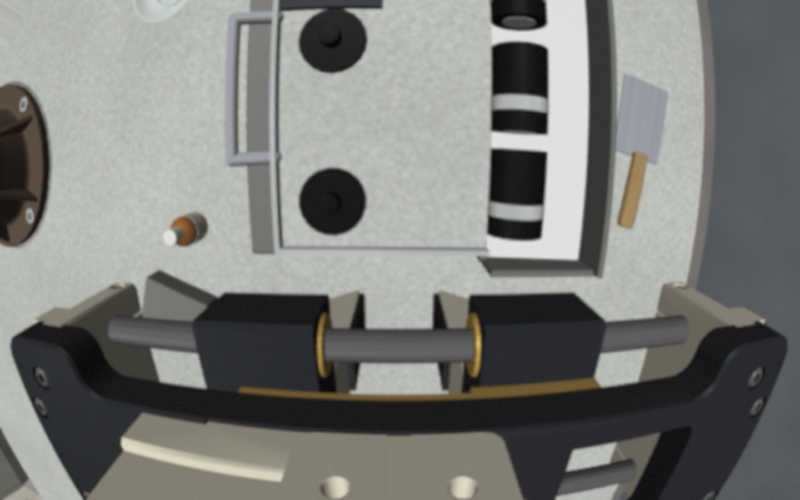

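Both caps (332,202) and (333,40) are on the board, which is down. Eyepieces lie in the gutter at (517,194), (520,87) and (518,<20), against the board edge at x 490.

```bash
python3 -c "
from h import *
np.set_printoptions(precision=4,suppress=True)
f=lambda u,v,z:atz('w2',u/1.25,v/1.25,z)
print('handle',f(233,17,.06),f(232,160,.06))
for z in (.055,.06):print('e3',f(490,194,z),f(545,194,z),f(517,152,z),f(517,238,z))
print('e2',f(492,87,.058),f(547,87,.058),f(520,42,.058),f(520,132,.058))
print('e1',f(491,12,.058),f(545,12,.058),f(518,30,.058))
print('cap2',f(332,202,.053),'cap1',f(333,40,.053),'knob',f(327,202,.07),f(330,35,.07))
print('hinge',f(490,60,.045),f(490,240,.045),'wall',f(608,60,.085),f(600,272,.085))
snap('scene','s3'); view('s3',200,200,240,130,3.3,'s3v')
go([.704,-.075,.12],0)"
```

```text
handle [0.4468 0.0952 0.06  ] [ 0.4474 -0.0377  0.06  ]
e3 [ 0.6741 -0.0708  0.055 ] [ 0.726  -0.0691  0.055 ] [ 0.6974 -0.033   0.055 ] [ 0.7016 -0.11    0.055 ]
e3 [ 0.6729 -0.0703  0.06  ] [ 0.7239 -0.0686  0.06  ] [ 0.6959 -0.033   0.06  ] [ 0.6999 -0.1089  0.06  ]
e2 [0.6734 0.0224 0.058 ] [0.7239 0.027  0.058 ] [0.6993 0.066  0.058 ] [ 0.6988 -0.0154  0.058 ]
e1 [0.6738 0.092  0.058 ] [0.7243 0.0988 0.058 ] [0.6978 0.0772 0.058 ]
cap2 [ 0.5366 -0.0787  0.053 ] cap1 [0.5382 0.0643 0.053 ] knob [ 0.5352 -0.0763  0.07  ] [0.5384 0.0639 0.07  ]
hinge [0.675  0.0497 0.045 ] [ 0.6787 -0.1144  0.045 ] wall [0.7718 0.054  0.085 ] [ 0.7759 -0.1336  0.085 ]
linear [ 2.82 11.09 12.43] turn 0.1 or -179.9 q1,7 [-0.34  0.34] t 6.15
```

View pics/s3v.png

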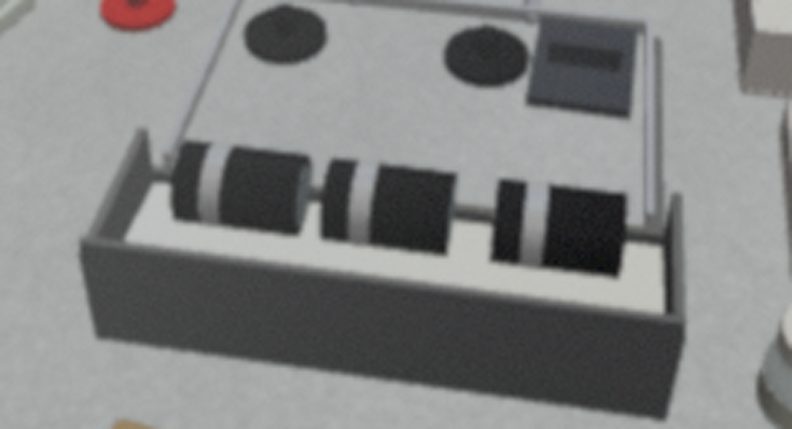

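Eyepiece silhouette centres in this crop are (241,188), (390,207) and (560,226), all lying against the board edge. I'll triangulate them, along with the knobs.

```bash
python3 -c "
from h import *
np.set_printoptions(precision=4,suppress=True)
S=lambda u,v:('s3',200+u/3.3,200+v/3.3)
print(tri(('w2',517/1.25,195/1.25),S(241,188)),tri(('w2',520/1.25,87/1.25),S(390,207)), atz(*S(560,226),.06))
print('knob',tri(('w2',327/1.25,202/1.25),S(287,14)),tri(('w2',330/1.25,35/1.25),S(487,36)))
go([.70,-.07,.12],0)"
```

```text
[ 0.6981 -0.0688  0.0568] [0.6989 0.0248 0.0568] [0.7006 0.1256 0.06  ]
knob [ 0.5341 -0.0759  0.065 ] [0.5373 0.0662 0.0657]
linear [ 3.32 10.69 12.43] turn 0.1 or -179.9 q1,7 [-0.34  0.34] t 6.15
```

Call:
{"fn": "move_arm", "kwargs": {
  "linear": [
    [1.7,5,4],
    [3.4,10,8],
    [3.4,10.5,12],
    [3.4,10.5,12],
    [3.4,10.5,15],
    [3.4,10.5,17.6],
    [3.4,10.5,17.6],
    [3.4,10.5,17.6]
  ],
  "turn": [0,0,0,0,0,0,0,0],
  "jaw": 7
}}

```text
time: 6.95
eef_pos: [0.6947, -0.0648, 0.0674]
tool_rot: [[-0.005, 1.0, -0.0], [1.0, 0.005, -0.0], [-0.0, -0.0, -1.0]]
wrist_force: [0.8, -0.9, -0.9]
gripper_width: 0.0699
grasp_force: 0.0
```

Call:
{"fn": "move_arm", "kwargs": {
  "linear": [
    [0,0,0],
    [0,0,0],
    [0,0,0],
    [0,0,0]
  ],
  "turn": [0,0,0,0],
  "jaw": 3,
  "grip_force": 25
}}

```text
time: 7.35
eef_pos: [0.6971, -0.0644, 0.0679]
tool_rot: [[-0.006, 1.0, 0.004], [1.0, 0.006, -0.0], [-0.0, 0.004, -1.0]]
wrist_force: [4.0, 1.1, 1.1]
gripper_width: 0.0496
grasp_force: 25.0
```

```bash
python3 -c "
from h import *
go([.405,.293,.2],None)
snap('top','t3')
s=1
view('t3',150,165,140,130,4.6,'t3v')"
```

```text
linear [ 35.9  -28.94 -13.33] turn 0 or -180 q1,7 [-0.28  0.37] t 7.35
```

View pics/t3v.png

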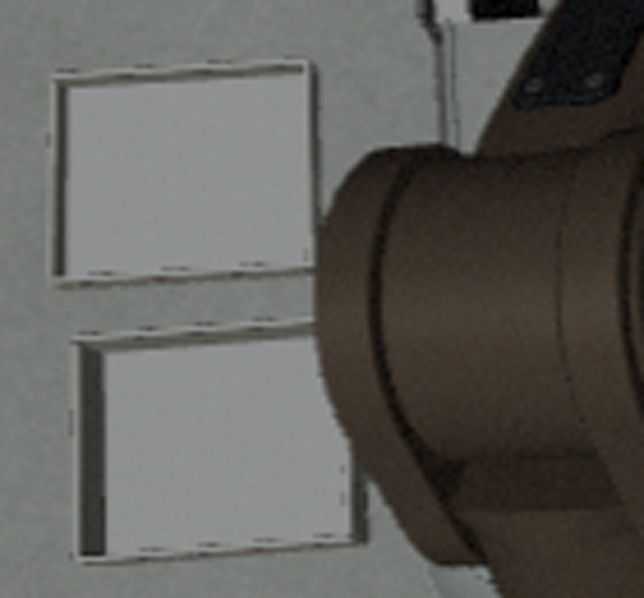

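Gripped, opening 49.6 mm. In this crop the bin rim corners are (77,341), (80,560) and (365,543). The tray rim corners are (55,78), (312,63), (315,268) and (55,284).

```bash
python3 -c "
from h import *
np.set_printoptions(precision=4,suppress=True)
f=lambda u,v,z:atz('t3',150+u/4.6,165+v/4.6,z)
b=[f(77,341,.06),f(80,560,.06),f(365,543,.06)];print(b,(b[0]+b[2])/2)
t=[f(55,78,.03),f(312,63,.03),f(315,268,.03),f(55,284,.03)];print(t,np.mean(t,0))
C=(b[0]+b[2])/2
# height check of bin rim: scene corner far-left near robot
print(tri(('t3',150+77/4.6,165+341/4.6),('scene',626*.8,269*.8)))
go([C[0]-.016,C[1]-.04,.2])"
```

```text
[array([0.4872, 0.4173, 0.06  ]), array([0.3526, 0.4178, 0.06  ]), array([0.3476, 0.2446, 0.06  ])] [0.4174 0.331  0.06  ]
[array([0.6672, 0.4382, 0.03  ]), array([0.6626, 0.2703, 0.03  ]), array([0.5262, 0.2739, 0.03  ]), array([0.5304, 0.4401, 0.03  ])] [0.5966 0.3556 0.03  ]
[0.4866 0.4144 0.0596]
linear [ 35.7  -29.31 -13.34] turn 0 or -180 q1,7 [-0.28  0.37] t 7.4
```

Call:
{"fn": "move_arm", "kwargs": {
  "linear": [
    [0,0,-4],
    [0,0,-8],
    [3,-2.5,-12],
    [7,-6,-12],
    [11,-9,-12],
    [15,-12.3,-12],
    [19,-15.6,-12],
    [23,-18.9,-12],
    [27,-22.1,-12],
    [31,-25.4,-12]
  ],
  "turn": [0,0,0,0,0,0,0,0,0,0]
}}

```text
time: 8.4
eef_pos: [0.4479, 0.2327, 0.1868]
tool_rot: [[-0.005, 1.0, -0.0], [1.0, 0.005, 0.0], [0.0, -0.0, -1.0]]
wrist_force: [0.9, 0.6, -1.5]
gripper_width: 0.0497
grasp_force: 25.0
```

```bash
python3 -c "
from h import *
go([.4014,.291,.042],0)"
```

```text
linear [ 5.85 -4.61 14.48] turn 0.3 or -179.7 q1,7 [-1.03 -0.33] t 8.4
```

Call:
{"fn": "move_arm", "kwargs": {
  "linear": [
    [3,-2.5,0],
    [4.7,-3.9,0],
    [4.7,-3.9,0],
    [4.7,-3.9,4],
    [4.7,-3.9,8],
    [4.7,-3.9,12],
    [4.7,-3.9,14.3],
    [4.7,-3.9,14.3],
    [4.7,-3.9,14.3]
  ],
  "turn": [0,0,0,0,0,0,0,0,0]
}}

```text
time: 9.3
eef_pos: [0.4109, 0.2778, 0.0435]
tool_rot: [[-0.004, 1.0, -0.0], [1.0, 0.004, -0.001], [-0.001, -0.0, -1.0]]
wrist_force: [-0.3, -0.3, -1.3]
gripper_width: 0.0493
grasp_force: 25.0
```

Call:
{"fn": "move_arm", "kwargs": {
  "linear": [
    [0,0,0],
    [0,0,0],
    [0,0,0],
    [0,0,-4],
    [0,0,-9],
    [0,0,-14],
    [0,0,-16],
    [0,0,-16]
  ],
  "turn": [0,0,0,0,0,0,0,0],
  "jaw": 5.9
}}

```text
time: 10.1
eef_pos: [0.412, 0.2795, 0.2071]
tool_rot: [[-0.005, 1.0, 0.004], [1.0, 0.005, 0.005], [0.005, 0.004, -1.0]]
wrist_force: [-0.4, 0.4, -0.6]
gripper_width: 0.0592
grasp_force: 0.0
```

```bash
python3 -c "
from h import *
go([.699,.026,.2],0);go([.699,.026,.067],0)"
```

```text
linear [-25.51  28.56   0.71] turn 0.3 or -179.7 q1,7 [-1.17 -0.47] t 10.1
linear [-25.57  28.5   14.  ] turn 0.3 or -179.7 q1,7 [-1.17 -0.47] t 10.1
```

Call:
{"fn": "move_arm", "kwargs": {
  "linear": [
    [-3.2,3.6,0.7],
    [-6.4,7.2,0.7],
    [-9.6,10.7,0.7],
    [-12.8,14.3,0.7],
    [-16,17.9,0.7],
    [-19.2,21.5,0.7],
    [-22.4,25,0.7],
    [-25.5,28.5,0.7],
    [-25.5,28.5,0.7],
    [-25.5,28.5,0.7]
  ],
  "turn": [0,0,0,0,0,0,0,0,0,0],
  "jaw": 7
}}

```text
time: 11.1
eef_pos: [0.6966, 0.0233, 0.1949]
tool_rot: [[-0.003, 1.0, -0.002], [1.0, 0.003, -0.001], [-0.001, -0.002, -1.0]]
wrist_force: [-0.4, 1.0, 0.2]
gripper_width: 0.07
grasp_force: 0.0
```

```bash
python3 -c "
from h import *
go([.699,.026,.067],0)"
```

```text
linear [ 0.28  0.27 12.79] turn 0.2 or -179.8 q1,7 [-0.46  0.2 ] t 11.1
```

Call:
{"fn": "move_arm", "kwargs": {
  "linear": [
    [0.2,0.2,4],
    [0.2,0.2,8],
    [0.2,0.2,11],
    [0.2,0.2,12.8],
    [0.2,0.2,12.8],
    [0.2,0.2,12.8]
  ],
  "turn": [0,0,0,0,0,0]
}}

```text
time: 11.7
eef_pos: [0.6978, 0.0286, 0.0681]
tool_rot: [[-0.007, 1.0, -0.002], [1.0, 0.007, 0.001], [0.001, -0.002, -1.0]]
wrist_force: [-0.4, -0.6, 0.4]
gripper_width: 0.0696
grasp_force: 0.0
```

Call:
{"fn": "move_arm", "kwargs": {
  "linear": [
    [0,0,0],
    [0,0,0],
    [0,0,0],
    [0,0,0],
    [0,0,-4],
    [0,0,-8],
    [0,0,-12],
    [0,0,-13],
    [0,0,-13]
  ],
  "turn": [0,0,0,0,0,0,0,0,0],
  "jaw": 3
}}

```text
time: 12.6
eef_pos: [0.6998, 0.0269, 0.2006]
tool_rot: [[-0.005, 1.0, 0.003], [1.0, 0.005, 0.001], [0.001, 0.003, -1.0]]
wrist_force: [0.4, -0.5, -2.0]
gripper_width: 0.0495
grasp_force: 25.0
```

```bash
python3 -c "
from h import *
go([.408,.372,.19],0)"
```

```text
linear [ 34.67 -29.     0.98] turn 0.3 or -179.7 q1,7 [-0.46  0.19] t 12.6
```

Call:
{"fn": "move_arm", "kwargs": {
  "linear": [
    [3.9,-3.2,1],
    [7.8,-6.5,1],
    [11.7,-9.7,1],
    [15.5,-13,1],
    [19.4,-16.2,1],
    [23.3,-19.5,1],
    [27.2,-22.7,1],
    [31,-26,1],
    [34.7,-29,1],
    [34.7,-29,1]
  ],
  "turn": [0,0,0,0,0,0,0,0,0,0]
}}

```text
time: 13.6
eef_pos: [0.4001, 0.3784, 0.1862]
tool_rot: [[-0.016, 1.0, -0.005], [1.0, 0.016, -0.0], [-0.0, -0.005, -1.0]]
wrist_force: [-0.0, -0.1, -2.5]
gripper_width: 0.0493
grasp_force: 25.0
```

Call:
{"fn": "move_arm", "kwargs": {
  "linear": [
    [0,0,0],
    [0,0,0],
    [0,0,0]
  ],
  "turn": [0,0,0]
}}

```text
time: 13.9
eef_pos: [0.408, 0.3707, 0.1882]
tool_rot: [[-0.002, 1.0, -0.0], [1.0, 0.002, -0.001], [-0.001, -0.0, -1.0]]
wrist_force: [0.3, -0.4, -2.1]
gripper_width: 0.0493
grasp_force: 25.0
```

```bash
python3 -c "
from h import *
go([.408,.372,.044],0)
snap('wrist','w4'); view('w4',0,0,640,400,1.25,'w4v')"
```

```text
linear [ 0.15 -0.   14.42] turn 0.1 or -179.9 q1,7 [-1.28 -0.55] t 13.9
```

View pics/w4v.png

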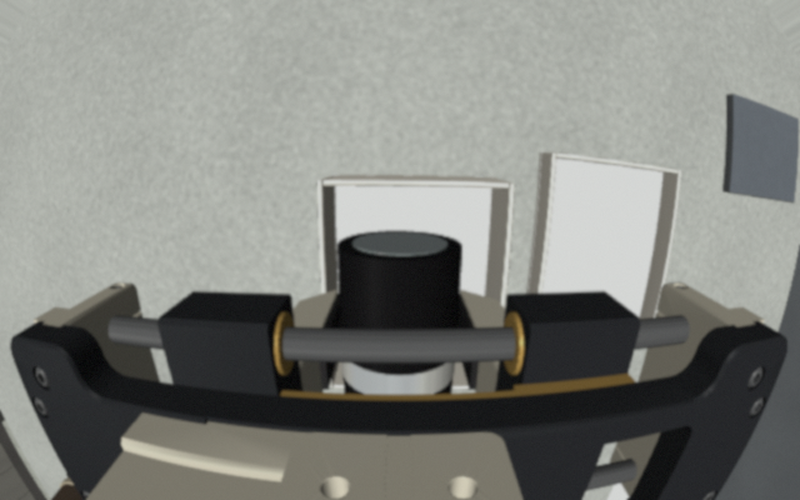

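Eyepiece is held at (400,300), above the bin (rim px 320–513). Lowering.

Call:
{"fn": "move_arm", "kwargs": {
  "linear": [
    [0.1,0,4],
    [0.1,0,8],
    [0.1,0,12],
    [0.1,0,14.2],
    [0.1,0,14.2],
    [0.1,0,14.2]
  ],
  "turn": [0,0,0,0,0,0]
}}

```text
time: 14.55
eef_pos: [0.408, 0.3727, 0.0472]
tool_rot: [[-0.003, 1.0, 0.0], [1.0, 0.003, -0.0], [-0.0, 0.0, -1.0]]
wrist_force: [0.6, 0.1, -2.0]
gripper_width: 0.0494
grasp_force: 25.0
```

Call:
{"fn": "move_arm", "kwargs": {
  "linear": [
    [0,0,0],
    [0,0,0],
    [0,0,0],
    [0,0,-4],
    [0,0,-9],
    [0,0,-14],
    [0,0,-16],
    [0,0,-16],
    [0,0,-16]
  ],
  "turn": [0,0,0,0,0,0,0,0,0],
  "jaw": 5.9
}}

```text
time: 15.45
eef_pos: [0.4067, 0.3737, 0.2071]
tool_rot: [[-0.006, 1.0, 0.0], [1.0, 0.006, 0.001], [0.001, 0.0, -1.0]]
wrist_force: [-0.5, 0.2, -1.0]
gripper_width: 0.0589
grasp_force: 0.0
```

```bash
python3 -c "
from h import *
go([.64,.08,.2],0)"
```

```text
linear [-29.51  23.15   0.67] turn 0.3 or -179.7 q1,7 [-1.3  -0.56] t 15.45
```

Call:
{"fn": "move_arm", "kwargs": {
  "linear": [
    [-3.2,3.6,0.7],
    [-6.4,7.2,0.7],
    [-9.6,10.9,0.7],
    [-12.8,14.5,0.7],
    [-16,18.1,0.7],
    [-19.2,21.7,0.7],
    [-22.4,25.4,0.7],
    [-25.5,29,0.7],
    [-25.5,29,0.7],
    [-25.5,29,0.7]
  ],
  "turn": [0,0,0,0,0,0,0,0,0,0],
  "jaw": 7
}}

```text
time: 16.45
eef_pos: [0.6981, 0.118, 0.1974]
tool_rot: [[-0.002, 1.0, -0.003], [1.0, 0.002, -0.001], [-0.001, -0.003, -1.0]]
wrist_force: [-0.8, 1.5, -0.5]
gripper_width: 0.0704
grasp_force: 0.0
```

```bash
python3 -c "
from h import *
np.set_printoptions(precision=4,suppress=True)
s,o=snap('top','t5')
im=s['image'];g=im.max(2)
# dark pixels inside bin
print([proj('t5',[.4174,.331,.02]),proj('t5',[.70,.12,.058])])
u,v=map(int,proj('t5',[.4174,.331,.02]))
m=(g[v-30:v+30,u-35:u+35]<45).astype(np.uint8);n,l,st,c=cv2.connectedComponentsWithStats(m)
for i in range(1,n):
  if st[i,4]>60:print(st[i],atz('t5',u-35+c[i,0],v-30+c[i,1],.04))
print(o['eef_pos']);go([.699,.12,.067],0)"
```

```text
[(np.float64(201.15099288511936), np.float64(262.1845487887706)), (np.float64(265.8397149761411), np.float64(159.8167445254482))]
[ 17   0  24  10 166] [0.4943 0.3465 0.04  ]
[   0    0   70   60 1527] [0.422  0.2807 0.04  ]
[0.6981 0.118  0.1974]
linear [-0.01  0.19 13.07] turn 0.3 or -179.7 q1,7 [-0.59  0.07] t 16.5
```

Descend on the third eyepiece, then view the bin in a later picture.

Call:
{"fn": "move_arm", "kwargs": {
  "linear": [
    [0,0.1,4],
    [0,0.1,8],
    [0,0.1,11],
    [0,0.1,13],
    [0,0.1,13],
    [0,0.1,13]
  ],
  "turn": [0,0,0,0,0,0]
}}

```text
time: 17.1
eef_pos: [0.6986, 0.1215, 0.0699]
tool_rot: [[-0.007, 1.0, -0.001], [1.0, 0.007, 0.001], [0.001, -0.001, -1.0]]
wrist_force: [0.1, -1.0, 0.4]
gripper_width: 0.0703
grasp_force: 0.0
```

Call:
{"fn": "move_arm", "kwargs": {
  "linear": [
    [0,0,0],
    [0,0,0],
    [0,0,0],
    [0,0,0],
    [0,0,-4],
    [0,0,-8],
    [0,0,-12],
    [0,0,-13],
    [0,0,-13]
  ],
  "turn": [0,0,0,0,0,0,0,0,0],
  "jaw": 3
}}

```text
time: 18.0
eef_pos: [0.7003, 0.1199, 0.2017]
tool_rot: [[-0.005, 1.0, 0.003], [1.0, 0.005, 0.001], [0.001, 0.003, -1.0]]
wrist_force: [-0.7, -0.2, -2.4]
gripper_width: 0.0495
grasp_force: 25.0
```

```bash
python3 -c "
from h import *
snap('wrist','w5'); snap('scene','s5'); view('s5',400,160,160,130,4,'s5v')
go([.44,.331,.15],0)"
```

```text
linear [ 21.22 -25.73   4.88] turn 0.3 or -179.7 q1,7 [-0.59  0.07] t 18.1
```

View pics/s5v.png

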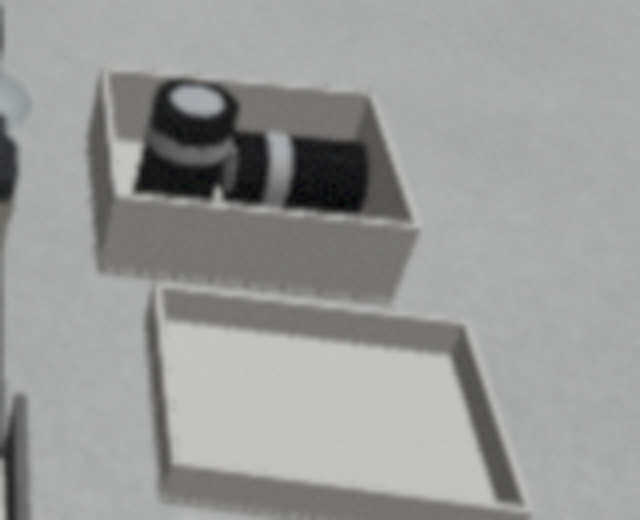

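In the bin, one eyepiece stands upright with its top at (195,100) and one lies at (300,170). Working out the free space.

```bash
python3 -c "
from h import *
np.set_printoptions(precision=4,suppress=True)
S=lambda u,v:('s5',400+u/4,160+v/4)
print('up',atz(*S(195,100),.079),'lying ends',atz(*S(345,178),.029),atz(*S(245,168),.029))
print('inner bottom corner', [atz(*S(u,v),.06) for u,v in ((105,72),(372,95),(414,228),(112,194))])
for P in ([.408,.372,.029],):print(proj('s5',P))"
```

```text
up [0.4119 0.3009 0.079 ] lying ends [0.4079 0.402  0.029 ] [0.4075 0.3421 0.029 ]
inner bottom corner [array([0.3593, 0.2542, 0.06  ]), array([0.3585, 0.4192, 0.06  ]), array([0.4937, 0.4154, 0.06  ]), array([0.4898, 0.2497, 0.06  ])]
(np.float64(473.70125912265337), np.float64(203.32006455288618))
```

Call:
{"fn": "move_arm", "kwargs": {
  "linear": [
    [2.8,-2.7,2],
    [5.6,-5.4,2],
    [8.4,-8.1,2],
    [11.2,-10.8,2],
    [14,-13.5,2],
    [16.8,-16.2,2],
    [19.6,-18.9,2],
    [22.4,-21.4,2],
    [24.9,-23.7,2],
    [24.9,-23.7,2]
  ],
  "turn": [0,0,0,0,0,0,0,0,0,0]
}}

```text
time: 19.1
eef_pos: [0.4554, 0.3722, 0.1771]
tool_rot: [[-0.014, 1.0, -0.005], [1.0, 0.014, -0.001], [-0.001, -0.005, -1.0]]
wrist_force: [-0.8, 0.9, -1.1]
gripper_width: 0.0497
grasp_force: 25.0
```

Call:
{"fn": "move_arm", "kwargs": {
  "linear": [
    [0,0,0],
    [0,0,0],
    [0,0,2],
    [0,0,4],
    [0,0,4],
    [0,0,4]
  ],
  "turn": [0,0,0,0,0,0]
}}

```text
time: 19.7
eef_pos: [0.4617, 0.3665, 0.1397]
tool_rot: [[-0.003, 1.0, -0.0], [1.0, 0.003, -0.001], [-0.001, -0.0, -1.0]]
wrist_force: [0.3, -0.3, -0.7]
gripper_width: 0.0495
grasp_force: 25.0
```

```bash
python3 -c "
from h import *
go([.462,.368,.084],0)"
```

```text
linear [0.15 0.03 5.57] turn 0.2 or -179.8 q1,7 [-1.17 -0.4 ] t 19.7
```

Call:
{"fn": "move_arm", "kwargs": {
  "linear": [
    [0,0,3],
    [0,0,5.5],
    [0,0,5.5],
    [0,0,5.5],
    [0,0,5.5]
  ],
  "turn": [0,0,0,0,0]
}}

```text
time: 20.2
eef_pos: [0.4622, 0.3682, 0.0865]
tool_rot: [[-0.005, 1.0, 0.002], [1.0, 0.005, 0.002], [0.002, 0.002, -1.0]]
wrist_force: [0.2, 0.4, -0.7]
gripper_width: 0.0494
grasp_force: 25.0
```

Call:
{"fn": "move_arm", "kwargs": {
  "linear": [
    [0,0,0],
    [0,0,0],
    [0,0,0],
    [0,0,-4],
    [0,0,-9],
    [0,0,-11],
    [0,0,-11],
    [0,0,-11]
  ],
  "turn": [0,0,0,0,0,0,0,0],
  "jaw": 6.5
}}

```text
time: 21.0
eef_pos: [0.461, 0.3679, 0.195]
tool_rot: [[-0.006, 1.0, 0.0], [1.0, 0.006, 0.001], [0.001, 0.0, -1.0]]
wrist_force: [0.5, 0.0, -0.6]
gripper_width: 0.0655
grasp_force: 0.0
```

```bash
python3 -c "
from h import *
go([.536,-.02,.2],90)"
```

```text
linear [-38.83   7.29  -0.53] turn -89.7 or 90.3 q1,7 [-1.21 -0.44] t 21.0
```

Call:
{"fn": "move_arm", "kwargs": {
  "linear": [
    [-4.5,0.8,0],
    [-9,1.6,0],
    [-13.5,2.4,0],
    [-18,3.2,0],
    [-22.5,4,0],
    [-27,4.9,0],
    [-31.5,5.7,0],
    [-36,6.5,0],
    [-40.5,7.3,0],
    [-45,8.1,0]
  ],
  "turn": [0,0,0,0,0,0,0,0,0,0],
  "jaw": 3.5
}}

```text
time: 22.0
eef_pos: [0.5437, -0.0833, 0.1934]
tool_rot: [[-0.006, 1.0, -0.002], [1.0, 0.006, 0.0], [0.0, -0.002, -1.0]]
wrist_force: [1.4, -0.0, 0.3]
gripper_width: 0.0352
grasp_force: 0.0
```

Call:
{"fn": "move_arm", "kwargs": {
  "linear": [
    [-4,0.8,0],
    [-4,0.8,0],
    [-4,0.8,0],
    [-4,0.8,0]
  ],
  "turn": [0,0,0,0]
}}

```text
time: 22.4
eef_pos: [0.5521, -0.1204, 0.1936]
tool_rot: [[-0.006, 1.0, -0.002], [1.0, 0.006, 0.001], [0.001, -0.002, -1.0]]
wrist_force: [-0.3, -0.1, -0.7]
gripper_width: 0.0349
grasp_force: 0.0
```

```bash
cat > caps.py <<'E'
from h import *
np.set_printoptions(precision=4,suppress=True)
def caps(fn,z=.053):
    im=cv2.imread('pics/%s_raw.png'%fn); g=im.max(2)
    m=(g<70).astype(np.uint8); n,l,st,c=cv2.connectedComponentsWithStats(m)
    for i in range(1,n):
        x,y,w,h,a=st[i]
        if 600<a<9000: print(st[i],c[i].round(1),atz(fn,*c[i],z), 'mean',im[l==i].mean(0).round())
if __name__=="__main__":
    import sys
    snap('wrist',sys.argv[1]); caps(sys.argv[1]); print(env.observe()['eef_pos'],env.observe()['time'])
E
python3 caps.py w6
```

```text
[ 273    0   63   30 1471] [303.9  12.1] [0.5369 0.0521 0.053 ] mean [34. 34. 35.]
[ 431    0  118  221 5584] [527.2 119.6] [ 0.77   -0.0349  0.053 ] mean [50. 52. 52.]
[  2  50  32 143 924] [ 24.7 119.9] [ 0.1682 -0.0175  0.053 ] mean [33. 37. 41.]
[   0   73   22  100 1374] [  7.2 120.7] [ 0.12  -0.012  0.053] mean [26. 31. 37.]
[ 307   88   64   63 3168] [338.4 118.8] [ 0.5686 -0.0489  0.053 ] mean [27. 26. 26.]
[ 376  235  172   79 6981] [437.5 270.7] [ 0.679  -0.2015  0.053 ] mean [37. 36. 35.]
[ 0.5523 -0.12    0.1939] 22.45
```

Cap2 was knocked to about (0.569,-0.049). I'll take a second look from another place to triangulate it.

Call:
{"fn": "move_arm", "kwargs": {
  "linear": [
    [2,1.6,2],
    [2,1.6,4],
    [2,1.6,4],
    [2,1.6,4]
  ],
  "turn": [0,0,0,0]
}}

```text
time: 22.85
eef_pos: [0.5681, -0.101, 0.1548]
tool_rot: [[-0.006, 1.0, -0.001], [1.0, 0.006, -0.0], [-0.0, -0.001, -1.0]]
wrist_force: [-0.3, 0.1, -0.9]
gripper_width: 0.0349
grasp_force: 0.0
```

```bash
python3 caps.py w7; python3 -c "
from h import *
go([.5686,-.0489,.074],0)"
```

```text
[ 246    0   72   39 2279] [281.   16.1] [0.5372 0.054  0.053 ] mean [34. 34. 34.]
[  0  80   9 117 612] [  4.  137.9] [ 0.1855 -0.0178  0.053 ] mean [27. 32. 36.]
[ 284  106   74   74 4260] [320.6 142.4] [ 0.5688 -0.0485  0.053 ] mean [25. 25. 25.]
[ 0.5686 -0.1016  0.1554] 22.9
linear [5.27 0.03 8.14] turn 0.3 or -179.7 q1,7 [-0.38  0.47] t 22.9
```

Call:
{"fn": "move_arm", "kwargs": {
  "linear": [
    [4,0,0],
    [5.2,0,1],
    [5.2,0,3],
    [5.2,0,6],
    [5.2,0,8.1],
    [5.2,0,8.1],
    [5.2,0,8.1]
  ],
  "turn": [0,0,0,0,0,0,0]
}}

```text
time: 23.6
eef_pos: [0.5685, -0.05, 0.0742]
tool_rot: [[-0.005, 1.0, 0.001], [1.0, 0.005, -0.0], [-0.0, 0.001, -1.0]]
wrist_force: [-0.0, 0.3, 0.5]
gripper_width: 0.0348
grasp_force: 0.0
```

Call:
{"fn": "move_arm", "kwargs": {
  "linear": [
    [0,0,0],
    [0,0,0],
    [0,0,0],
    [0,0,0],
    [0,0,-4],
    [0,0,-8],
    [0,0,-11],
    [0,0,-11],
    [0,0,-11]
  ],
  "turn": [0,0,0,0,0,0,0,0,0],
  "jaw": 0.5
}}

```text
time: 24.5
eef_pos: [0.5684, -0.0494, 0.1839]
tool_rot: [[-0.006, 1.0, 0.001], [1.0, 0.006, 0.001], [0.001, 0.001, -1.0]]
wrist_force: [0.1, -0.3, -1.1]
gripper_width: 0.017
grasp_force: 25.0
```

```bash
python3 -c "
from h import *
go([.5966,.31,.2],0)"
```

```text
linear [35.92  3.03 -1.58] turn 0.3 or -179.7 q1,7 [-0.5   0.35] t 24.5
```

Call:
{"fn": "move_arm", "kwargs": {
  "linear": [
    [4.9,0.3,0],
    [9.8,0.6,0],
    [14.7,0.9,0],
    [19.6,1.2,0],
    [24.5,1.6,0],
    [29.4,1.9,0],
    [34.3,2.2,0],
    [39.2,2.5,0],
    [44.4,2.8,0],
    [44.4,2.8,0]
  ],
  "turn": [0,0,0,0,0,0,0,0,0,0]
}}

```text
time: 25.5
eef_pos: [0.5902, 0.4039, 0.18]
tool_rot: [[-0.016, 1.0, -0.004], [1.0, 0.016, 0.002], [0.002, -0.004, -1.0]]
wrist_force: [-0.8, -0.3, -1.2]
gripper_width: 0.0172
grasp_force: 25.0
```

Call:
{"fn": "move_arm", "kwargs": {
  "linear": [
    [0,0,0],
    [0,0,0],
    [0,0,4],
    [0,0,7],
    [0,0,7],
    [0,0,7]
  ],
  "turn": [0,0,0,0,0,0]
}}

```text
time: 26.1
eef_pos: [0.5943, 0.3928, 0.1141]
tool_rot: [[-0.003, 1.0, -0.0], [1.0, 0.003, -0.001], [-0.001, -0.0, -1.0]]
wrist_force: [0.9, 0.4, 0.9]
gripper_width: 0.0173
grasp_force: 25.0
```

```bash
python3 -c "
from h import *
go([.5966,.395,.036],0)"
```

```text
linear [0.22 0.23 7.81] turn 0.2 or -179.8 q1,7 [-1.01 -0.28] t 26.1
```

Call:
{"fn": "move_arm", "kwargs": {
  "linear": [
    [0.2,0.2,3],
    [0.2,0.2,6],
    [0.2,0.2,7.7],
    [0.2,0.2,7.7],
    [0.2,0.2,7.7]
  ],
  "turn": [0,0,0,0,0]
}}

```text
time: 26.6
eef_pos: [0.5969, 0.3965, 0.0383]
tool_rot: [[-0.005, 1.0, 0.002], [1.0, 0.005, 0.001], [0.001, 0.002, -1.0]]
wrist_force: [-0.4, 0.4, -0.1]
gripper_width: 0.0169
grasp_force: 25.0
```

Call:
{"fn": "move_arm", "kwargs": {
  "linear": [
    [0,0,0],
    [0,0,0],
    [0,0,0],
    [0,0,-4],
    [0,0,-9],
    [0,0,-14],
    [0,0,-16],
    [0,0,-16],
    [0,0,-16]
  ],
  "turn": [0,0,0,0,0,0,0,0,0],
  "jaw": 3.5
}}

```text
time: 27.5
eef_pos: [0.5958, 0.3966, 0.1971]
tool_rot: [[-0.005, 1.0, 0.0], [1.0, 0.005, 0.001], [0.001, 0.0, -1.0]]
wrist_force: [-0.7, -0.4, -0.4]
gripper_width: 0.0352
grasp_force: 0.0
```

```bash
python3 -c "
from h import *
go([.537,.0,.17],0)"
```

```text
linear [-39.63  -6.1    2.68] turn 0.3 or -179.7 q1,7 [-1.03 -0.32] t 27.5
```

Call:
{"fn": "move_arm", "kwargs": {
  "linear": [
    [-4.5,-0.7,1],
    [-9,-1.4,2],
    [-13.5,-2.1,2.7],
    [-18,-2.8,2.7],
    [-22.5,-3.5,2.7],
    [-27,-4.2,2.7],
    [-31.5,-4.9,2.7],
    [-36,-5.6,2.7],
    [-39.6,-6.1,2.7],
    [-39.6,-6.1,2.7]
  ],
  "turn": [0,0,0,0,0,0,0,0,0,0]
}}

```text
time: 28.5
eef_pos: [0.535, -0.006, 0.1691]
tool_rot: [[0.003, 1.0, -0.002], [1.0, -0.003, -0.002], [-0.002, -0.002, -1.0]]
wrist_force: [0.5, 0.2, 0.2]
gripper_width: 0.035
grasp_force: 0.0
```

Call:
{"fn": "move_arm", "kwargs": {
  "linear": [
    [0,0,0],
    [0,0,0],
    [0,0,0]
  ],
  "turn": [0,0,0]
}}

```text
time: 28.8
eef_pos: [0.5369, 0.0017, 0.1691]
tool_rot: [[-0.008, 1.0, -0.001], [1.0, 0.008, 0.0], [0.0, -0.001, -1.0]]
wrist_force: [0.0, 0.4, 0.4]
gripper_width: 0.035
grasp_force: 0.0
```

```bash
python3 caps.py w8; python3 -c "
from h import *
view('w8',0,0,640,400,1.25,'w8v')
go([.537,.065,.074],0)"
```

```text
[ 466    0  110  232 6449] [550.  105.3] [0.7669 0.1045 0.053 ] mean [46. 47. 47.]
[ 262   10  113   82 8229] [319.1  50. ] [0.5358 0.1308 0.053 ] mean [63. 60. 57.]
[ 285   93   70   70 3827] [319.6 127.4] [0.5367 0.0657 0.053 ] mean [26. 26. 26.]
[  0 123  36 131 748] [ 25.  185.4] [0.1729 0.0214 0.053 ] mean [31. 36. 41.]
[   0  155   29  107 1595] [  8.2 208.8] [ 0.1161 -0.0096  0.053 ] mean [25. 30. 36.]
[ 376  235  172   79 6975] [437.3 270.8] [ 0.653  -0.0663  0.053 ] mean [37. 35. 35.]
[0.537  0.0016 0.1693] 28.85
linear [6.34 0.06 9.53] turn 0.4 or -179.6 q1,7 [-0.61  0.26] t 28.85
```

View pics/w8v.png

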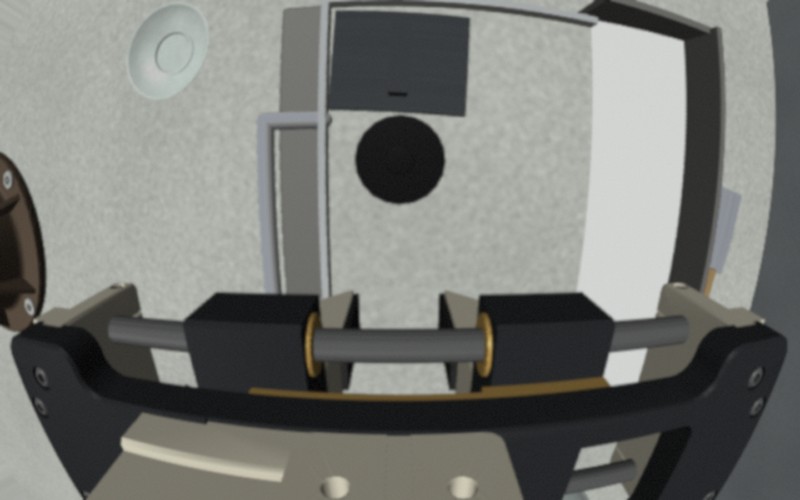

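The remaining cap is at (400,160) and the plate at (400,62) with its rib along y. The rest of the board is clear. Grabbing the cap.

Call:
{"fn": "move_arm", "kwargs": {
  "linear": [
    [4,0,0],
    [6.4,0,1],
    [6.4,0,4],
    [6.4,0,7],
    [6.4,0,9.5],
    [6.4,0,9.5],
    [6.4,0,9.5]
  ],
  "turn": [0,0,0,0,0,0,0]
}}

```text
time: 29.55
eef_pos: [0.5365, 0.0649, 0.0742]
tool_rot: [[-0.007, 1.0, -0.001], [1.0, 0.007, -0.0], [-0.0, -0.001, -1.0]]
wrist_force: [0.8, -0.7, 0.1]
gripper_width: 0.035
grasp_force: 0.0
```

Call:
{"fn": "move_arm", "kwargs": {
  "linear": [
    [0,0,0],
    [0,0,0],
    [0,0,0],
    [0,0,0],
    [0,0,-4],
    [0,0,-8],
    [0,0,-11],
    [0,0,-11],
    [0,0,-11]
  ],
  "turn": [0,0,0,0,0,0,0,0,0],
  "jaw": 0.5
}}

```text
time: 30.45
eef_pos: [0.5367, 0.0645, 0.185]
tool_rot: [[-0.006, 1.0, 0.001], [1.0, 0.006, 0.001], [0.001, 0.001, -1.0]]
wrist_force: [-0.2, -0.4, -1.8]
gripper_width: 0.0171
grasp_force: 25.0
```

```bash
python3 -c "
from h import *
go([.5966,.315,.17],0)"
```

```text
linear [25.02  6.13  1.53] turn 0.3 or -179.7 q1,7 [-0.74  0.13] t 30.45
```

Call:
{"fn": "move_arm", "kwargs": {
  "linear": [
    [4.2,1,0],
    [8.4,2,0],
    [12.6,3,0],
    [16.8,4,0],
    [21,5.1,0],
    [25,6.1,0],
    [25,6.1,0],
    [25,6.1,0],
    [25,6.1,4],
    [25,6.1,7]
  ],
  "turn": [0,0,0,0,0,0,0,0,0,0]
}}

```text
time: 31.45
eef_pos: [0.5959, 0.3124, 0.1129]
tool_rot: [[-0.003, 1.0, -0.001], [1.0, 0.003, -0.001], [-0.001, -0.001, -1.0]]
wrist_force: [0.7, -0.2, -1.2]
gripper_width: 0.0172
grasp_force: 25.0
```

Call:
{"fn": "move_arm", "kwargs": {
  "linear": [
    [0,0,0],
    [0,0,3],
    [0,0,6],
    [0,0,7.6],
    [0,0,7.6],
    [0,0,7.6]
  ],
  "turn": [0,0,0,0,0,0]
}}

```text
time: 32.05
eef_pos: [0.5971, 0.3141, 0.04]
tool_rot: [[-0.005, 1.0, 0.001], [1.0, 0.005, 0.0], [0.0, 0.001, -1.0]]
wrist_force: [1.4, 0.3, -1.1]
gripper_width: 0.0169
grasp_force: 25.0
```

```bash
python3 -c "
from h import *
go([.5966,.315,.036],0)"
```

```text
linear [ 0.09 -0.05  0.4 ] turn 0.3 or -179.7 q1,7 [-0.91 -0.12] t 32.05
```

Call:
{"fn": "move_arm", "kwargs": {
  "linear": [
    [0,0,0.3],
    [0,0,0.3]
  ],
  "turn": [0,0]
}}

```text
time: 32.25
eef_pos: [0.5969, 0.3147, 0.0369]
tool_rot: [[-0.005, 1.0, 0.001], [1.0, 0.005, 0.001], [0.001, 0.001, -1.0]]
wrist_force: [-0.1, -0.0, -0.9]
gripper_width: 0.017
grasp_force: 25.0
```

Call:
{"fn": "move_arm", "kwargs": {
  "linear": [
    [0,0,0],
    [0,0,0],
    [0,0,0],
    [0,0,-4],
    [0,0,-9],
    [-4,0,-14],
    [-9,-1,-16],
    [-14,-2,-16],
    [-19,-4,-16],
    [-23,-6,-16]
  ],
  "turn": [0,0,0,0,0,0,0,0,0,0],
  "jaw": 3.5
}}

```text
time: 33.25
eef_pos: [0.5434, 0.0955, 0.1963]
tool_rot: [[-0.005, 1.0, 0.002], [1.0, 0.005, 0.0], [0.0, 0.002, -1.0]]
wrist_force: [-0.1, -0.6, 0.5]
gripper_width: 0.0352
grasp_force: 0.0
```

Call:
{"fn": "move_arm", "kwargs": {
  "linear": [
    [0,0,1],
    [0,0,1],
    [0,0,1]
  ],
  "turn": [0,0,0]
}}

```text
time: 33.55
eef_pos: [0.5438, 0.0989, 0.1857]
tool_rot: [[-0.006, 1.0, -0.0], [1.0, 0.006, 0.001], [0.001, -0.0, -1.0]]
wrist_force: [-0.3, 0.3, -0.3]
gripper_width: 0.0352
grasp_force: 0.0
```

```bash
cat > plate.py <<'E'
from h import *
import sys
np.set_printoptions(precision=4,suppress=True)
fn=sys.argv[1]; z=float(sys.argv[2]); lo=int(sys.argv[3])
if len(sys.argv)>4: snap('wrist',fn)
im=cv2.imread('pics/%s_raw.png'%fn); g=im.max(2)
n,l,st,c=cv2.connectedComponentsWithStats((g<lo).astype(np.uint8))
for i in range(1,n):
    if 3000<st[i,4]<20000 and st[i,1]<200:
        cs,_=cv2.findContours((l==i).astype(np.uint8),cv2.RETR_EXTERNAL,cv2.CHAIN_APPROX_NONE)
        P=np.array([atz(fn,*q[0],z)[:2] for q in cs[0]],np.float32)
        (cx,cy),wh,a=cv2.minAreaRect(P*1000); print(st[i],'c',round(cx,1),round(cy,1),'wh',np.round(wh,1),'ang',round(a,2))
E
python3 plate.py w8 .053 90; python3 plate.py w9 .053 90 1
python3 -c "
from h import *
print(env.observe()['eef_pos']); view('w9',0,0,640,400,1.25,'w9v')"
```

```text
[ 465    0  112  233 6856] c 737.4 87.8 wh [235.3 143.5] ang 89.69
[ 261    9  114   84 8567] c 534.5 132.6 wh [69.6 91.8] ang 87.32
[ 284   92   72   71 3915] c 536.8 65.7 wh [57.9 57.4] ang 45.26
[ 258  121  105   80 7550] c 534.5 132.2 wh [69.5 91.2] ang 87.24
[0.54405128 0.09910997 0.18571808]
```

View pics/w9v.png

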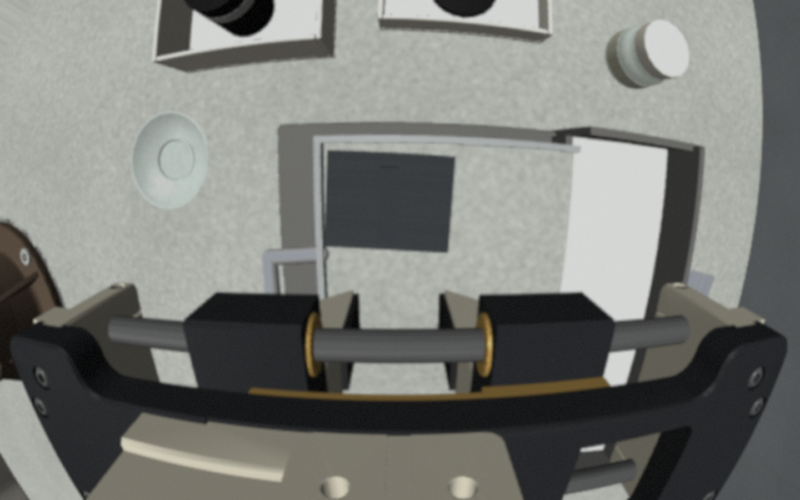

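Caps are in the tray at (463,5), the plate is alone on the board at (390,200), centred at (0.5345,0.1325) with a yaw of -2.8°. First I'll measure the pocket close up.

Call:
{"fn": "move_arm", "kwargs": {
  "linear": [
    [-5,-0.2,-1],
    [-10,-0.5,-1],
    [-15,-0.8,-1],
    [-20,-1,-1],
    [-25,-1.3,-1],
    [-30,-1.6,-1],
    [-35,-1.9,-1],
    [-40,-2.2,-1],
    [-45,-2.5,-1],
    [-50,-2.8,-1]
  ],
  "turn": [2,4,6,8,10,12,14,16,17,17]
}}

```text
time: 34.6
eef_pos: [0.5197, -0.4017, 0.1954]
tool_rot: [[0.285, 0.959, 0.0], [0.959, -0.285, 0.0], [0.0, -0.0, -1.0]]
wrist_force: [0.8, 0.4, 0.7]
gripper_width: 0.0347
grasp_force: 0.0
```

Call:
{"fn": "move_arm", "kwargs": {
  "linear": [
    [-1,0,0],
    [-1,0,0],
    [-1,0,0],
    [-1,0,0]
  ],
  "turn": [0,0,0,0]
}}

```text
time: 35.0
eef_pos: [0.5171, -0.4076, 0.1953]
tool_rot: [[0.284, 0.959, 0.0], [0.959, -0.284, 0.002], [0.002, -0.0, -1.0]]
wrist_force: [0.4, -0.3, 0.5]
gripper_width: 0.0351
grasp_force: 0.0
```

```bash
python3 plate.py w10 .020 90 1; echo; python3 plate.py w10 .028 90
python3 -c "
from h import *
print(env.observe()['eef_pos']);go([.5254,-.3836,.2],-16.6)
print(proj('w10',[.5254,-.3836,.024]))
im=cv2.imread('pics/w10_raw.png').max(2); print(im[60:240:12,240:400:10])"
```

```text
[ 273  130   94   72 6485] c 524.1 -385.4 wh [74.1 95.3] ang 72.95

[ 273  130   94   72 6485] c 524.4 -384.3 wh [72.3 92.9] ang 72.95
[ 0.51696181 -0.40775769  0.19542932]
linear [ 2.56  0.12 -0.45] turn 0.1 or -179.9 q1,7 [0.12 0.7 ] t 35.05
(np.float64(320.04274609013225), np.float64(164.5313688232619))
[[175 181 178 172 175 173 174 172 173 176 177 173 171 174 178 175]
 [172 172 178 171 180 173 174 174 173 169 181 176 171 176 178 173]
 [175 173 170 171 169 173 176 182 174 175 177 177 172 183 173 182]
 [179 176 173 172 175 170 173 169 166 167 175 172 178 174 178 182]
 [174 204 207 203 204 203 205 204 204 208 204 207 206 204 205 205]
 [177 205 207 207 202 202 205 206 209 207 206 207 205 206 208 206]
 [175 208 207 199  26  27  24  24  26  25  25  22  22 206 206 205]
 [178 204 207 198  21  25  26  23  24  25  20  25  24 204 206 205]
 [177 206 210 209  24  24  24  26  21  25  25  20  22 206 208 207]
 [176 205 207 207  24  24  23  25  23  23  23  23  24 204 207 200]
 [184 203 204 205  25  22  22  25  21  24  23  24  24 205 205 194]
 [177 198 203 205  23  24  23  24  21  23  22  23  21 203 203 188]
 [178 193 204 200 194 196 195 195 199 195 193 196 195 204 203 185]
 [173 185 200 200 203 203 206 205 206 208 207 205 207 198 200 182]
 [174 182 201 199 202 202 203 206 207 208 205 205 203 201 202 176]]
```

Pocket is at (0.5242,-0.3849) with heading -17°. It measures 95×74 mm, which matches the text. Back to the plate.

```bash
python3 -c "
from h import *
go([.5345,.1325,.18],-2.8)"
```

```text
linear [ 52.3  -13.66   1.62] turn -13.7 or 166.3 q1,7 [0.12 0.7 ] t 35.05
```

Call:
{"fn": "move_arm", "kwargs": {
  "linear": [
    [4.6,-1.2,0],
    [9.2,-2.4,0],
    [13.8,-3.6,0],
    [18.4,-4.8,0],
    [23,-6,0],
    [27.6,-7.2,0],
    [32.2,-8.4,0],
    [36.8,-9.6,0],
    [41.4,-10.8,0],
    [46,-12,0]
  ],
  "turn": [-1,-3,-5,-7,-9,-11,-13,-13.7,-13.7,-13.7]
}}

```text
time: 36.05
eef_pos: [0.532, 0.0685, 0.196]
tool_rot: [[0.05, 0.999, 0.001], [0.999, -0.05, 0.001], [0.001, 0.0, -1.0]]
wrist_force: [0.8, 1.1, 0.2]
gripper_width: 0.0346
grasp_force: 0.0
```

Call:
{"fn": "move_arm", "kwargs": {
  "linear": [
    [0,0,0],
    [0,0,0],
    [0,0,0],
    [0,0,0]
  ],
  "turn": [0,0,0,0]
}}

```text
time: 36.45
eef_pos: [0.5325, 0.0637, 0.1958]
tool_rot: [[0.054, 0.999, 0.0], [0.999, -0.054, -0.0], [-0.0, 0.0, -1.0]]
wrist_force: [0.0, 0.8, -0.7]
gripper_width: 0.0351
grasp_force: 0.0
```

```bash
python3 plate.py w11 .053 90 1; python3 -c "
from h import *
go([.5345,.1325,.075],-2.8)"
```

```text
[ 268   84  100   76 7300] c 534.6 133.0 wh [68.4 90.9] ang 87.45
linear [ 6.89 -0.19 12.08] turn -0.3 or 179.7 q1,7 [-0.76  0.07] t 36.5
```

Call:
{"fn": "move_arm", "kwargs": {
  "linear": [
    [4,-0.2,0],
    [6.9,-0.2,1],
    [6.9,-0.2,5],
    [6.9,-0.2,9],
    [6.9,-0.2,12],
    [6.9,-0.2,12],
    [6.9,-0.2,12],
    [6.9,-0.2,12]
  ],
  "turn": [0,0,0,0,0,0,0,0]
}}

```text
time: 37.3
eef_pos: [0.5346, 0.133, 0.0758]
tool_rot: [[0.054, 0.999, 0.0], [0.999, -0.054, -0.0], [-0.0, 0.0, -1.0]]
wrist_force: [0.8, -0.0, 0.6]
gripper_width: 0.0349
grasp_force: 0.0
```

Call:
{"fn": "move_arm", "kwargs": {
  "linear": [
    [0,0,0],
    [0,0,0],
    [0,0,0],
    [0,0,0],
    [0,0,0]
  ],
  "turn": [0,0,0,0,0],
  "jaw": 0.3,
  "grip_force": 40
}}

```text
time: 37.8
eef_pos: [0.5352, 0.1342, 0.0759]
tool_rot: [[0.052, 0.999, 0.002], [0.999, -0.052, 0.0], [0.0, 0.002, -1.0]]
wrist_force: [4.5, 0.4, 0.2]
gripper_width: 0.0118
grasp_force: 40.0
```

Call:
{"fn": "move_arm", "kwargs": {
  "linear": [
    [0,0,-3],
    [0,0,-7],
    [0,0,-10],
    [0,0,-10],
    [0,0,-10]
  ],
  "turn": [0,0,0,0,0]
}}

```text
time: 38.3
eef_pos: [0.5339, 0.1341, 0.1756]
tool_rot: [[0.052, 0.999, -0.0], [0.999, -0.052, 0.001], [0.001, -0.0, -1.0]]
wrist_force: [0.4, 0.3, -1.9]
gripper_width: 0.0118
grasp_force: 40.0
```

```bash
python3 -c "
from h import *
go([.5247,-.385,.12],-17.05)"
```

```text
linear [-51.89   1.77   5.52] turn 14.1 or -165.9 q1,7 [-0.86 -0.02] t 38.3
```

Call:
{"fn": "move_arm", "kwargs": {
  "linear": [
    [-4,0.1,0],
    [-9,0.3,0],
    [-14,0.5,0],
    [-19,0.6,0],
    [-24,0.8,0],
    [-29,1,0],
    [-34,1.2,0],
    [-39,1.3,0],
    [-44,1.5,0],
    [-48,1.6,0]
  ],
  "turn": [1,3,5,7,9,11,13,14.1,14.1,14.1]
}}

```text
time: 39.3
eef_pos: [0.5234, -0.3488, 0.1736]
tool_rot: [[0.296, 0.955, -0.003], [0.955, -0.296, 0.001], [-0.0, -0.003, -1.0]]
wrist_force: [0.6, -0.2, -0.5]
gripper_width: 0.011
grasp_force: 40.0
```

Call:
{"fn": "move_arm", "kwargs": {
  "linear": [
    [-2,0,2],
    [-3,0,4],
    [-3.5,0,5.5],
    [-3.5,0,5.5],
    [-3.5,0,5.5]
  ],
  "turn": [0,0,0,0,0]
}}

```text
time: 39.8
eef_pos: [0.515, -0.3787, 0.12]
tool_rot: [[0.293, 0.956, -0.001], [0.956, -0.293, 0.001], [0.001, -0.001, -1.0]]
wrist_force: [-0.2, -1.0, -1.2]
gripper_width: 0.0118
grasp_force: 40.0
```

```bash
python3 -c "
from h import *
go([.5247,-.385,.065],-17.05)"
```

```text
linear [-0.32  1.12  5.5 ] turn -0.0 or 180.0 q1,7 [0.1  0.71] t 39.8
```

Call:
{"fn": "move_arm", "kwargs": {
  "linear": [
    [-0.3,1.1,0],
    [-0.3,1.1,2],
    [-0.3,1.1,4],
    [-0.3,1.1,5.4],
    [-0.3,1.1,5.4],
    [-0.3,1.1,5.4],
    [-0.3,1.1,5.4]
  ],
  "turn": [0,0,0,0,0,0,0]
}}

```text
time: 40.5
eef_pos: [0.5251, -0.3863, 0.0678]
tool_rot: [[0.294, 0.956, 0.001], [0.956, -0.294, -0.001], [-0.0, 0.002, -1.0]]
wrist_force: [0.3, 0.2, -1.5]
gripper_width: 0.0116
grasp_force: 40.0
```

```bash
python3 -c "
from h import *
for i in range(3):
  go([.5247,-.385,.051],-17.05); snap('scene','s12')
snap('wrist','w12')
R=np.array([[np.cos(np.radians(-17.05)),np.sin(np.radians(17.05))],[np.sin(np.radians(-17.05)),np.cos(np.radians(17.05))]])
view('s12',80,150,150,100,4,'s12v'); view('w12',200,80,240,180,2.5,'w12v')
a=cv2.imread('pics/s12v.png');b=cv2.imread('pics/w12v.png')
c=np.zeros((600,800,3),np.uint8);c[:267,:400]=cv2.resize(a,(400,267));c[:300,400:]=cv2.resize(b,(400,300));
"
```

```text
linear [ 0.11 -0.08  1.68] turn -0.0 or 180.0 q1,7 [0.14 0.74] t 40.5
linear [ 0.12 -0.08  1.67] turn -0.0 or 180.0 q1,7 [0.14 0.74] t 40.55
linear [ 0.11 -0.07  1.66] turn -0.0 or 180.0 q1,7 [0.14 0.74] t 40.6
```

Correct by about 1 mm and go down gently.

Call:
{"fn": "move_arm", "kwargs": {
  "linear": [
    [0.1,-0.05,0.2],
    [0.1,-0.05,0.5],
    [0.1,-0.05,0.8],
    [0.1,-0.05,1.0],
    [0.1,-0.05,1.2],
    [0.1,-0.05,1.4],
    [0.1,-0.05,1.6],
    [0.1,-0.05,1.7],
    [0.1,-0.05,1.7]
  ],
  "turn": [0,0,0,0,0,0,0,0,0]
}}

```text
time: 41.6
eef_pos: [0.5244, -0.3848, 0.0509]
tool_rot: [[0.294, 0.956, 0.001], [0.956, -0.294, 0.001], [0.001, 0.001, -1.0]]
wrist_force: [-4.0, 3.3, 13.7]
gripper_width: 0.0114
grasp_force: 40.0
```

Call:
{"fn": "move_arm", "kwargs": {
  "linear": [
    [0,0,0],
    [0,0,0],
    [0,0,0],
    [0,0,-1],
    [0,0,-4],
    [0,0,-6],
    [0,0,-6]
  ],
  "turn": [0,0,0,0,0,0,0],
  "jaw": 3.5
}}

```text
time: 42.3
eef_pos: [0.5256, -0.3864, 0.1131]
tool_rot: [[0.294, 0.956, 0.004], [0.956, -0.294, -0.003], [-0.002, 0.005, -1.0]]
wrist_force: [0.7, -0.8, 0.2]
gripper_width: 0.0351
grasp_force: 0.0
```

```bash
python3 -c "
from h import *
go([.5244,-.3848,.066],-17.05)"
```

```text
linear [ 0.13 -0.18  4.71] turn -0.1 or 179.9 q1,7 [0.11 0.71] t 42.3
```

Call:
{"fn": "move_arm", "kwargs": {
  "linear": [
    [0.1,-0.1,0],
    [0.1,-0.1,0],
    [0.1,-0.1,1],
    [0.1,-0.1,3],
    [0.1,-0.1,4],
    [0.1,-0.1,4.5],
    [0.1,-0.1,4.8],
    [0.1,-0.1,5.0],
    [0.1,-0.1,5.0],
    [0.1,-0.1,5.0]
  ],
  "turn": [0,0,0,0,0,0,0,0,0,0],
  "jaw": 0
}}

```text
time: 43.3
eef_pos: [0.5229, -0.3828, 0.0649]
tool_rot: [[0.295, 0.956, 0.002], [0.956, -0.295, 0.004], [0.005, 0.001, -1.0]]
wrist_force: [-18.6, 20.7, 66.2]
gripper_width: 0.0005
grasp_force: 33.3
```

Call:
{"fn": "move_arm", "kwargs": {
  "linear": [
    [0,0,-1],
    [0,0,-4],
    [0,0,-9],
    [0,0,-14],
    [3,-3,-16],
    [7,-7,-16],
    [11,-11,-16],
    [15,-13,-16],
    [18,-13,-16],
    [18,-13,-16]
  ],
  "turn": [0,0,0,0,0,0,0,0,0,0]
}}

```text
time: 44.3
eef_pos: [0.453, -0.1676, 0.2189]
tool_rot: [[0.287, 0.958, -0.001], [0.958, -0.287, 0.003], [0.003, -0.002, -1.0]]
wrist_force: [0.7, 0.3, 0.1]
gripper_width: 0.0003
grasp_force: 0.0
```

```bash
python3 -c "
from h import *
np.set_printoptions(precision=4,suppress=True)
snap('scene','sf'); snap('top','tf'); print(env.observe()['eef_pos'])
c=lambda fn,x,y,w,h:cv2.resize(cv2.imread('pics/%s_raw.png'%fn)[y:y+h,x:x+w],(400,300),interpolation=cv2.INTER_CUBIC)
m=np.vstack([np.hstack([c('sf',85,150,140,105),c('sf',400,165,140,105)]),np.hstack([c('tf',380,150,140,105),c('tf',150,170,140,105)])])
cv2.imwrite('pics/final.png',np.clip(m*1.4,0,255).astype(np.uint8))"
```

```text
[ 0.4526 -0.1724  0.2194]
```

View pics/final.png

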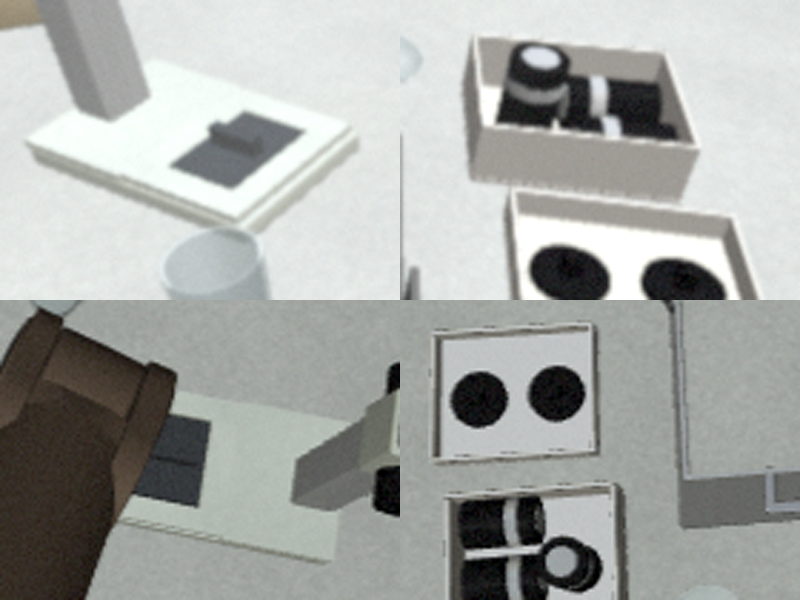

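Plate is flush in the pocket. All three eyepieces are in the bin (one upright) and both caps are in the tray. As a last check, I'll compare the board's handle with the start image.

```bash
python3 -c "
from h import *
a=cv2.imread('pics/scene_raw.png',0).astype(np.float32);b=cv2.imread('pics/sf_raw.png',0).astype(np.float32)
for x,y,w,h in((300,180,75,25),(385,205,25,60)):
  print(cv2.phaseCorrelate(a[y:y+h,x:x+w],b[y:y+h,x:x+w]))
t=cv2.matchTemplate(b[175:215,295:380],a[183:203,303:372],cv2.TM_CCOEFF_NORMED);print(cv2.minMaxLoc(t))
print(proj('scene',[.448,.03,.06]),proj('scene',[.448,.03,.065]))"
```

```text
((0.5750074393811104, 0.48044743538431867), 0.998380094909668)
((0.5343237349047936, -0.7371018818416992), 0.34162904834747315)
(-0.5503679513931274, 0.9973246455192566, (1, 13), (8, 8))
(np.float64(335.9943254689536), np.float64(189.25937308978612)) (np.float64(336.06548365903245), np.float64(187.60423070417295))
```

```bash
python3 -c "
from h import *
print(env.finish_job())"
```

```text
the job is handed in; nothing more can be done
None
```

The job is handed in (result not shown): all three eyepieces are in the deep bin (one standing upright), both dust caps are in the shallow tray, the plate is seated rib up in the pocket, and the board is back down.

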